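# Click the label jig's fence to its long mark and lay the straightedge against it

### The arm

A 6-joint arm with a two-finger parallel gripper is mounted at the origin on the work surface. World frame = base frame: x ahead of the robot, y to its left, z up, the work surface at z = 0. Lengths are in mm, angles in rad, forces in N, time in s.
With the tool pointing down it reaches from about 350 to 800 mm from the base axis. Payload 7.3 kg.
Tool frame: the origin (TCP) lies on the centre line of the jaws, within the pads' length; the fingertips stand 19 mm ahead of it and the grasp point (between the pads) is the TCP (r.finger_overhang is the x of the fingertips in the tool frame, in mm); x points along the fingers, z is the direction in which the jaws open and shut, and the axes are right-handed (so a half turn about x gives the same grasp; the last joint's range is limited). The gripper opens to 85 mm and grips with 20 to 120 N. Pads are 22 mm wide; open, the fingers measure 114 mm over their backs; the gripper's body (76 mm by 85 mm) begins 54 mm behind the grasp point. The pads swing forward as they close: fully open they stand 13 mm farther back than shut.
Start: joints at [-1.341, 0.342, 1.524, -0, 1.275, -0.146], TCP at [192.707, -488.372, 250.322] pointing down, gripper open.
Joint ranges: [-2.53, 2.53], [-0.77, 2.02], [0.04, 2.7], [-1, 4.14], [0.28, 2.66], [-3.11, 3.11]. Speed limits (rad/s): [2.57, 2.57, 3.14, 3.14, 3.14, 3.14].

### API

Orientations are given as a rotation vector (axis times angle).
In Python, from workcell import r gives the robot as it stands.
- The arm moves only by the tool servo_tool, never from a script. Its argument "moves" is a list of rows, each a list of 6 numbers: the shift along the world's x, y, z in m, then the turn, a rotation vector about the world's x, y, z in rad. In form: [[tx, ty, tz, ax, ay, az], ...]. A call has exactly 8 rows; each row is the pose to reach, as a shift and turn from the pose measured when the call began; what a row does not reach only later rows make up. A row lasts 1/8 s, in which the tool goes at most 62.5 mm and 10.7 degrees, less where a joint would pass 70% of its speed; a pose out of reach is approached as far as the arm can. A call with a gripper value outside its range is refused whole. "fingers" is the finger opening in m, from 0 to 0.0854, set as the call begins (left out, the last holds). The fingers move at their own pace and stop on an object; "newtons" is the grip in N (left out, the last holds). Time passes only in rows, so rows that repeat a pose let the fingers close, or fill a call up. It gives the time, the measured TCP pose, the force and the opening at its end, in the units of the state.
- r.get_state(): the state, without advancing time (a new reading comes with each control period).
- r.snapshot(name): name is "scene" or "top" or "wrist"; returns the picture (384x512x3 uint8, blue, green, red); there is no depth.
- r.camera_params(name): a dict with "mtx" (3x3 intrinsics, pixels), "extrinsics" (4x4, takes a point from camera to world coordinates); the wrist camera has in their place "T_tool_cam" (4x4, takes a point from camera to tool coordinates, whose origin is the TCP and whose axes are the tool frame's). Camera axes: x right, y up, looking along -z (the intrinsics and any distortion apply to the point x, -y, -z); pixel columns grow to the right and rows downward; lengths in mm; the calibration is good to about 2 mm. A picture is of the moment at which its call begins: read the wrist's pose just before it. camera_params takes no time and is no camera call.
- r.close_job(): hands the job in, once; it reports no verdict.
The state is a dict: "time": time; "joint_positions": joint angles; "qvel": joint speeds; "joint_torque": joint torques, N m; "tcp_pos": TCP position; "tcp_rot": TCP orientation; "force": force on the tool from outside, world axes, zero at the start; "torque": the same for the moment, N m; "width": finger opening in mm.
Only numpy, scipy, OpenCV 4.12 (cv2) and the standard library are available. Lean on these libraries where they do the work, as an engineer would, in place of code of your own. Each camera call takes 0.05 s, during which the arm holds its last target.

### The job

Set up the plant-label cutting jig: with a fingertip pressed lightly on top of the knurled thumbwheel, roll it click by click until the fence's pointer stands at the one long mark on the board's near edge, moving the fence with the wheel only and never forcing the jig. Once the wheel is set and let go, lay the straightedge flat on the board, flush along the fence on the side away from the wheel and with its ends about level with the fence's ends, and let go. Leave the other things where they stand.

Things in the scene. Friction and masses are not known exactly. Their poses are not given: they have to be found in the camera images.
- jig: fixed label-cutting jig: plywood board 300 (along x) x 280 x 12 mm, its top partly under a white sheet; origin on the bench, 160 mm from the near edge, mid width; x away from the robot, y to the left. The wheel unit stands beyond the board's left (+y) edge; a rail (top 32 mm above the bench) runs along the far edge. The fingers may put at most 25 N on any part of it, wheel included.
- long_mark: the long mark on the board's near edge: a white scale tile 46 x 11.8 mm with a dark line 44 mm long and 4 mm wide along x; origin at the tile's middle, on the board's top, on the line; axes as the jig's. It is one of nine marks 12 mm apart along jig y (y = +45 to -51 mm, at x = -130 mm); the others' lines are 12 mm long. It is 3 to 6 marks to the right (-y) of the first
- fence: aluminium bar 190 mm long (along jig x), 14 mm wide, top 8.5 mm above the board, sliding along jig y; the wheel drives it 12 mm towards -y (right) per click. A dark head on the rail carries its far end. Axes as the jig's; origin: that of fence_face. The bar lies at +y of it. Over about 5 N on the fence can drive the wheel backwards; the fingers must not push it (3 N).
- fence_face (a point): foot of the fence's working face, mid length, at board level (12 mm above the bench); axes as the jig's. The face looks to -y, away from the wheel; the pointer at the fence's near end is in line with it
- wheel (a joint): turn of the black knurled wheel, 80 mm diameter, 26 mm wide, level axle along jig x. 0: fence at the first mark (start); grows as the wheel's top rolls towards jig -y (towards the board). One click is 0.349 rad (14 mm of rim); let go, it settles in the nearest click (it may hang if let go nearly midway: nudge it). Stops at 0 and 8 clicks. A click takes 3 to 5 N at the rim.
- wheel_foot (a point): bench point straight below the wheel's middle (jig x = 30, y = 202 mm). The wheel's top at rest is 92 to 106 mm above it, different each time and not reported: feel for it. The axle is sprung: it yields downwards up to 12 mm, about 7 N to begin and 0.9 N more per mm, then a hard stop. The upper part stands free; cheek tops are 30 mm or more below the wheel's top.
- straightedge: aluminium straightedge 190 x 44 x 10 mm with a wooden ridge to hold it by along the middle of its top (100 mm long along x, 16 mm wide, 10 to 44 mm above its underside); 0.2 to 0.4 kg; on the bench right of the jig. Origin under its centre, x along it; same either way round. Flush on the fence, its origin is 22 mm to -y of fence_face
- small_pot: empty black plastic plant pot, 60 mm wide and 55 mm high, standing on the jig's board near its near left corner; origin under its centre
- pot_stack: stack of black pots, 110 mm wide, 125 mm high, on the bench to the left; origin under its centre
- spray_bottle: white plastic bottle 66 mm wide, 170 mm high, far right of the jig; origin under its centre
- dibber: wooden T-handled planting stick 245 mm long, lying at the far right; origin on the bench near its middle, x along it to the steel point
- reel: empty wooden reel 70 mm wide, 64 mm high, standing at the near right; origin under its centre
- label_pack: packet of white plant labels, 100 x 30 x 22 mm, to the left of the jig; origin under its centre
- mug: blue-grey ceramic mug, 76 mm wide, 85 mm high, at the right; origin under its centre
Not all that is in view belongs to the job. Of the things like the straightedge, leave any that is orange; of the rest the larger one is meant.

How it is judged:
By the outcome, as a careful person would: the job done as asked, in the order asked, and still so for the second after the job is handed in, with the robot touching nothing.
It also fails if it takes over 67 s, if anything falls off the work surface, if the arm or the gripper's body presses on something with over 40 N, if the wrist force passes 120 N, or if a joint passes its speed limit or range.

## Working session

There is one attempt and no reset: what is moved stays moved. The work goes in short steps, Python scripts to look and compute and a tool call to move; the robot and the scene stay as the last step left them, time stands still between calls to the robot, and variables do not carry over. Pictures are saved under pics/ and viewed, and the job is handed in when it is done.

Besides the shell and the picture viewer there is one more tool, called after "Request:" as a command line: name --pt "numbers of a row" for each row, then --argument value for the rest. servo_tool: Moves the arm, as the interface text tells. Its arguments: {"type":"object","properties":{"moves":{"type":"array"},"fingers":{"type":"number"},"newtons":{"type":"number"}},"required":["moves"]}

```bash
ls; mkdir -p pics; cat > h.py <<'E'
import numpy as np, cv2
from workcell import r
from scipy.spatial.transform import Rotation as R
def cam(name, st=None):
    p=r.camera_params(name); K=np.array(p["mtx"]); d=p.get("dist",None)
    if "extrinsics" in p: T=np.array(p["extrinsics"])
    else:
        st=st or r.get_state(); W=np.eye(4); W[:3,:3]=R.from_rotvec(st["tcp_rot"]).as_matrix(); W[:3,3]=st["tcp_pos"]
        T=W@np.array(p["T_tool_cam"])
    return K,T
def ray(c,u,v):
    K,T=c; q=np.linalg.inv(K)@np.array([u,v,1.]); dcam=np.array([q[0],-q[1],-q[2]])
    return T[:3,3], T[:3,:3]@dcam
def onz(c,u,v,z):
    o,d=ray(c,u,v); return o+d*(z-o[2])/d[2]
def proj(c,P):
    K,T=c; q=np.linalg.inv(T)@np.append(P,1.); q=np.array([q[0],-q[1],-q[2]]); q=K@q; return q[:2]/q[2]
E
python3 - <<'E'
from h import *
st=r.get_state(); print(st)
for n in ["scene","top","wrist"]:
    print(n,r.camera_params(n))
    im=r.snapshot(n); cv2.imwrite(f"pics/{n}0.png",im)
E
```

```text
pics
{'time': 0.0, 'joint_positions': array([-1.34101627e+00,  3.42736607e-01,  1.52506020e+00,  2.21032803e-05,
        1.27539826e+00, -1.45995739e-01]), 'qvel': array([-4.30654925e-04,  5.32101161e-04,  4.22723743e-04, -2.39116036e-03,
        7.96978809e-04,  8.90960437e-05]), 'joint_torque': array([ 1.40926684e-03, -4.33676362e+01, -2.46011907e+01, -2.51471038e-04,
        7.80309521e-03,  3.44510818e-05]), 'tcp_pos': array([ 192.61102068, -487.97268572,  249.60366449]), 'tcp_rot': array([ 0.92916286,  1.36505414, -0.92734757]), 'force': array([-0.06919552,  0.40100124, -0.03431983]), 'torque': array([-0.03502528, -0.00024007,  0.02901952]), 'width': 85.41183637222714}
scene {'mtx': array([[385.90367638,   0.        , 260.12486258],
       [  0.        , 385.90367638, 181.45557958],
       [  0.        ,   0.        ,   1.        ]]), 'extrinsics': array([[ 3.65239409e-01, -6.01097620e-01,  7.10831784e-01,
         1.41368943e+03],
       [ 9.30812592e-01,  2.47061661e-01, -2.69348203e-01,
        -3.49546955e+02],
       [-1.37147175e-02,  7.60027754e-01,  6.49745889e-01,
     
[... 455 characters left out ...]
0],
       [ 1.16134129e-02,  5.88647224e-02,  9.98198414e-01,
         1.17071780e+03],
       [ 0.00000000e+00,  0.00000000e+00,  0.00000000e+00,
         1.00000000e+00]])}
wrist {'mtx': array([[291.93121157,   0.        , 255.69452178],
       [  0.        , 291.93121157, 191.98782301],
       [  0.        ,   0.        ,   1.        ]]), 'T_tool_cam': array([[-4.92100295e-05,  2.57476041e-01, -9.66284682e-01,
        -1.24448806e+02],
       [ 6.29232679e-04,  9.66284500e-01,  2.57475960e-01,
         6.46903911e+01],
       [ 9.99999801e-01, -5.95347500e-04, -2.09563228e-04,
        -2.50258481e-01],
       [ 0.00000000e+00,  0.00000000e+00,  0.00000000e+00,
         1.00000000e+00]])}
```

View pics/top0.png

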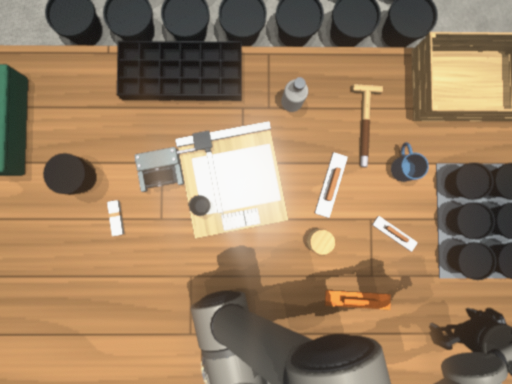

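View pics/scene0.png

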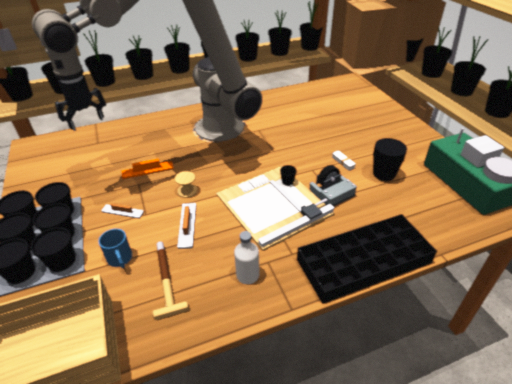

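```bash
python3 - <<'E'
import cv2
im=cv2.imread('pics/top0.png')
cv2.imwrite('pics/top0c.png',cv2.resize(im[80:280,150:410],None,fx=3,fy=3,interpolation=cv2.INTER_CUBIC))
E
```

```text
(no output)
```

View pics/top0c.png

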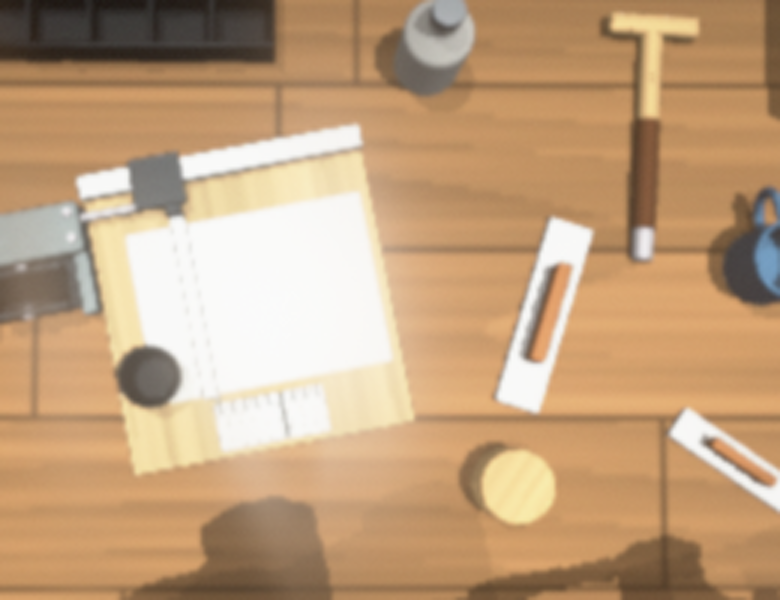

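Top view: the board is centred near (232,178), the wheel unit near (157,170), and the long mark near (245,218). The straightedge candidates are white large (332,185), white small (396,233) and orange (360,299). The large white one fits, since orange is excluded and it is larger than the other white one.

```bash
cat > m1.py <<'E'
from h import *
im=cv2.imread('pics/top0.png'); c=cam('top')
f=lambda p,z: onz(c,p[0]/3+150-1/3,p[1]/3+80-1/3,z)
NL=f((135,474),12);NR=f((413,420),12);
print('NL',NL,'NR',NR,'w',np.linalg.norm(NL-NR))
for p in [(78,180),(361,128)]: print('rail',f(p,32))
y=(NL-NR)[:2]; y/=np.linalg.norm(y); x=np.array([y[1],-y[0]]); print('yaw',np.arctan2(x[1],x[0]))
a=f((282,392),12);b=f((289,437),12); print('mark',a,b,np.linalg.norm(a-b), np.arctan2(*(a-b)[[1,0]]))
O=((NL+NR)/2)[:2]+160*x; print('O',O)
T=np.column_stack([x,y])
for n,p in dict(a=a,b=b).items(): print(n,T.T@(p[:2]-O))
for p in [(186,215),(212,398),(172,218),(198,400)]: print('fence',T.T@(f(p,20.5)[:2]-O))
print('whl foot',O+T@[30,202])
# straightedge
hsv=cv2.cvtColor(im,cv2.COLOR_BGR2HSV)
m=((hsv[...,1]<60)&(hsv[...,2]>190)).astype(np.uint8)
cs,_=cv2.findContours(m,cv2.RETR_EXTERNAL,cv2.CHAIN_APPROX_NONE)
for k in cs:
    if cv2.contourArea(k)>60:
        q=cv2.boxPoints(cv2.minAreaRect(k)); (u,v),_,_=cv2.minAreaRect(k)
        P=np.array([onz(c,*t,10) for t in q]); C=P.mean(0)
        L=[np.linalg.norm(P[i]-P[(i+1)%4]) for i in range(2)]
        i=int(np.argmax(L)); d=P[(i+1)%4]-P[i]
        print((round(u),round(v)),C.round(1),np.round(L,1),'ang',np.arctan2(d[1],d[0]))
E
python3 m1.py; python3 - <<'E'
import cv2
im=cv2.imread('pics/top0.png')
cv2.imwrite('pics/se0.png',cv2.resize(im[140:320,300:430],None,fx=3,fy=3,interpolation=cv2.INTER_CUBIC))
cv2.imwrite('pics/mk0.png',cv2.resize(im[200:240,190:290],None,fx=8,fy=8,interpolation=cv2.INTER_CUBIC))
E
```

```text
NL [365.73354168 136.56877007  12.        ] NR [ 418.76873406 -135.16913535   12.        ] w 276.86498672049004
rail [651.21464171 192.25767609  32.        ]
rail [703.68688606 -83.17538884  32.        ]
yaw 0.1927474183716153
mark [445.93971492  -6.61738921  12.        ] [401.95290806 -13.58339968  12.        ] 44.534980408331855 0.15706155091792873
O [549.28820269  31.3488022 ]
a [-108.70730249  -17.46608141]
b [-153.21392868  -15.8771493 ]
fence [79.464573   42.26065409]
fence [-101.62667695   50.50965738]
fence [79.12602676 56.28585521]
fence [-100.95591124   64.22879045]
whl foot [540.03830898 235.3547812 ]
(346, 378) [ -36.5 -303.    10. ] [28.1 40.5] ang -1.5734215946278702
(234, 369) [-10.8  20.6  10. ] [32.1 74.5] ang -2.887959105690947
(395, 233) [ 378.9 -452.4   10. ] [ 34.7 140. ] ang -2.174811950719942
(115, 225) [400.9 369.6  10. ] [31.3 57.6] ang -2.9792365390695172
(112, 207) [456.4 379.   10. ] [31.8 36.7] ang -2.9792370539860586
(331, 185) [ 523.2 -265.3   10. ] [192.   46.5] ang -0.2995226823516681
(169, 156) [606.8 215.3  10. ] [33.  41.4] ang -2.886430635715633
(238, 185) [522.1   9.9  10. ] [249.  257.6] ang -2.8997042306823246
(184, 141) [652.9 171.7  10. ] [52.3 24.7] ang -1.3843345279588752
(240, 130) [684.3   4.6  10. ] [181.6  27.4] ang -1.3758547028057266
(301, 95) [ 793.6 -177.9   10. ] [56.  23.6] ang -0.9184254471086867
```

View pics/se0.png

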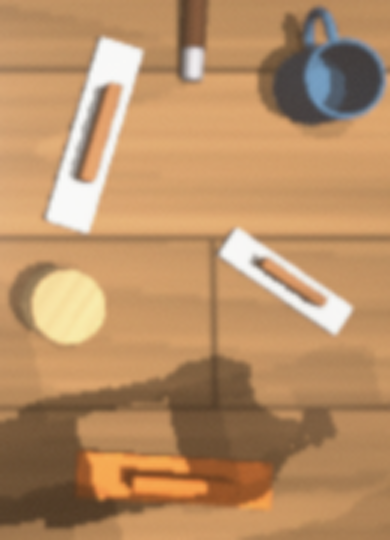

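View pics/mk0.png

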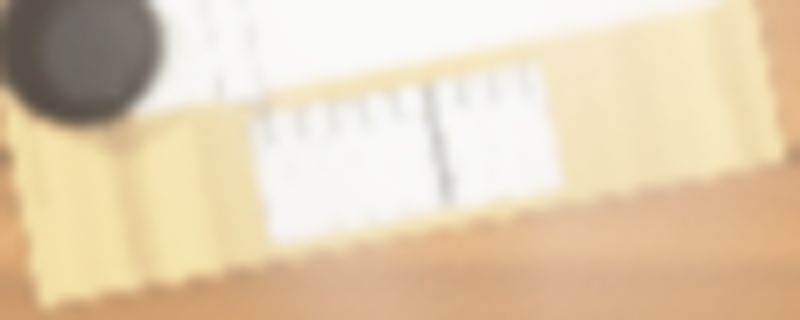

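The crop confirms two things:
- The large white straightedge (crop (95,135), full picture (331,185)) measures 192 x 46 mm, so it is the one meant.
- The tile shows nine marks. The sixth is the long one (crop (438,140)), so it is 5 clicks away, which agrees with the measured y ≈ -16 mm.

Next I work out a move above the jig for a close look.

```bash
cat >> h.py <<'E'
def state(p=True):
    st=r.get_state()
    M=R.from_rotvec(st["tcp_rot"]).as_matrix()
    yaw=np.arctan2(M[1,1],M[0,1])
    if p: print('t',round(st['time'],2),'tcp',np.round(st['tcp_pos'],1),'yaw of tool y',round(yaw,4),'x',M[:,0].round(3),'F',np.round(st['force'],1),'w',round(st['width'],1),'q',np.round(st['joint_positions'],2))
    return st,M,yaw
def look(n,name,crop=None,s=1):
    st=r.get_state(); im=r.snapshot(n); cv2.imwrite(f'pics/{name}.png',im); np.savez(f'pics/{name}.npz',p=st['tcp_pos'],r=st['tcp_rot'])
    return im,cam(n,st)
E
python3 - <<'E'
from h import *
st,M,y=state(); print(M.round(3))
E
```

```text
t 0.15 tcp [ 192.6 -488.1  249.8] yaw of tool y 0.3758 x [-0.     0.001 -1.   ] F [-0.5  0.  -0.3] w 85.6 q [-1.34  0.34  1.52  0.    1.28 -0.15]
[[-0.     0.93   0.367]
 [ 0.001  0.367 -0.93 ]
 [-1.     0.    -0.001]]
```

Request:
servo_tool --pt "0.03 0.05 0 0 0 0.15" --pt "0.06 0.1 0 0 0 0.32" --pt "0.09 0.15 0 0 0 0.49" --pt "0.12 0.2 0 0 0 0.66" --pt "0.15 0.25 0 0 0 0.83" --pt "0.18 0.3 0 0 0 1.0" --pt "0.21 0.35 0 0 0 1.17" --pt "0.24 0.4 0 0 0 1.3" --fingers 0 --newtons 30

```text
time: 1.15
tcp_pos: [433.3, -86.3, 249.8]
tcp_rot: [-0.086, 1.57, 0.086]
force: [-0.6, 0.6, 1.3]
width: -0.2
```

```bash
python3 -c "
from h import *
state()"
```

```text
t 1.15 tcp [433.3 -86.3 249.8] yaw of tool y 1.6805 x [-0.001 -0.    -1.   ] F [-0.6  0.6  1.3] w -0.2 q [-0.37  0.19  1.74 -0.    1.22 -0.48]
```

Request:
servo_tool --pt "0.02 0.045 -0.01 0 0 0.03" --pt "0.04 0.09 -0.03 0 0 0.06" --pt "0.06 0.14 -0.04 0 0 0.083" --pt "0.08 0.18 -0.05 0 0 0.083" --pt "0.087 0.196 -0.06 0 0 0.083" --pt "0.087 0.196 -0.06 0 0 0.083" --pt "0.087 0.196 -0.06 0 0 0.083" --pt "0.087 0.196 -0.06 0 0 0.083"

```text
time: 2.15
tcp_pos: [520.2, 108.5, 190.4]
tcp_rot: [-0.15, 1.566, 0.15]
force: [0.3, -0.4, -0.1]
width: -0.0
```

```bash
python3 -c "
from h import *
state(); im,c=look('wrist','w1'); cv2.imwrite('pics/w1b.png',cv2.resize(im,(768,576),interpolation=cv2.INTER_CUBIC))"
```

```text
t 2.15 tcp [520.2 108.5 190.4] yaw of tool y 1.7618 x [-0. -0. -1.] F [ 0.3 -0.4 -0.1] w -0.0 q [ 0.06  0.41  1.6  -0.    1.14 -0.13]
```

View pics/w1b.png

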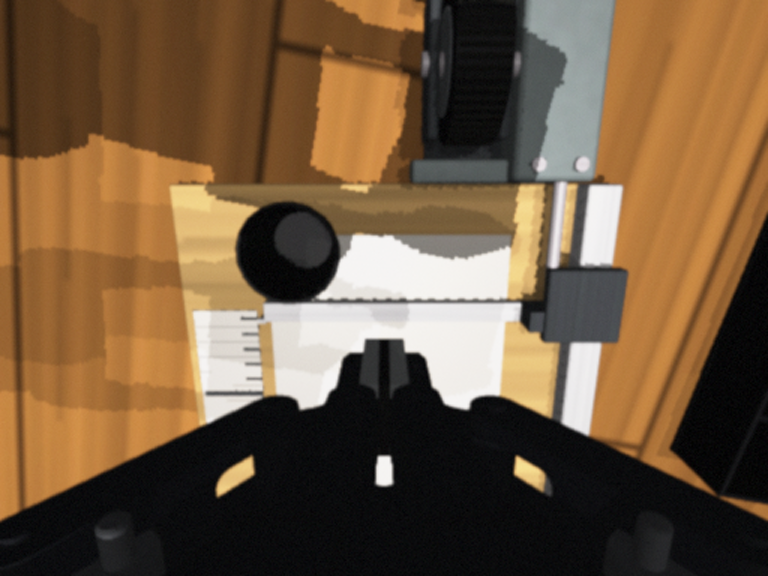

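```bash
cat > m2.py <<'E'
from h import *
d=np.load('pics/w1.npz'); c=cam('wrist',dict(tcp_pos=d['p'],tcp_rot=d['r']))
g=lambda u,v,z: onz(c,(u+.5)/1.5-.5,(v+.5)/1.5-.5,z)
NL=g(172,185,12); L2=g(412,184,12); e=L2-NL; print('NL',NL,'left edge yaw',np.arctan2(e[1],e[0]))
N2=g(203,423,12); e=NL-N2; print('near edge yaw',np.arctan2(-e[0],e[1]))
a=g(263,393,12);b=g(207,394,12); print('mark',a,b,np.linalg.norm(a-b),'yaw',np.arctan2((a-b)[1],(a-b)[0]))
f1=g(266,320,20.5);f2=g(520,320,20.5);print('face',f1,f2,np.linalg.norm(f1-f2),'yaw',np.arctan2((f2-f1)[1],(f2-f1)[0]))
k1=g(623,186,32);k2=g(592,424,32);e=k1-k2;print('rail yaw',np.arctan2(-e[0],e[1]),k1)
for yaw in [.19]:
    x=np.array([np.cos(yaw),np.sin(yaw)]);y=np.array([-x[1],x[0]]);
    O=NL[:2]+160*x-140*y; print('O from NL',O)
    O2=((a+b)/2)[:2]+130*x+15*y; print('O from mark',O2)
    print('mark to fence y',y@(f1-a)[:2]); F=((f1+f2)/2)[:2]; print('fence center jig',[x@(F-O),y@(F-O)])
    print('foot',O+30*x+202*y,O2+30*x+202*y)
# wheel tops: silhouette at col extents
for z in (92,99,106): print(z,[np.round(g(u,v,z),1)[:2] for u,v in ((440,60),(519,60))])
E
python3 m2.py
```

```text
NL [369.32452932 136.55700895  12.        ] left edge yaw 0.19564563016829123
near edge yaw 0.20004312678010575
mark [448.06592259  -5.97994517  12.        ] [406.11130534 -14.94861657  12.        ] 42.90252877993852 yaw 0.2106009573146329
face [444.91701536  56.47302651  20.5       ] [621.9351294  90.7264884  20.5      ] 180.30172586203756 yaw 0.19114030678483876
rail yaw 0.1995211389506245 [657.13969527 192.38300052  32.        ]
O from NL [552.88545223  29.29383923]
O from mark [551.91628111  28.817439  ]
mark to fence y 61.9237818261248
fence center jig [np.float64(-10.74162666765452), np.float64(47.183676315578346)]
foot [544.1960825  233.32446157] [543.22691138 232.84806135]
92 [array([523.5, 226.3]), array([559.3, 233.3])]
99 [array([523. , 224.6]), array([557.7, 231.4])]
106 [array([522.4, 222.9]), array([556.1, 229.5])]
```

Wrist view (768-wide): fence pointer at (265,320), long mark at (207–263,393), wheel at (480,70). The mark-to-pointer gap is 62 mm, which confirms 5 clicks. Jig yaw is about 0.196 and the wheel foot is near (542,234). Next I move over the wheel with the fingers closed.

Request:
servo_tool --pt "0.005 0.04 0 0 0 0.003" --pt "0.01 0.08 0 0 0 0.005" --pt "0.015 0.12 0 0 0 0.005" --pt "0.021 0.133 -0.01 0 0 0.005" --pt "0.021 0.133 -0.03 0 0 0.005" --pt "0.021 0.133 -0.05 0 0 0.005" --pt "0.021 0.133 -0.055 0 0 0.005" --pt "0.021 0.133 -0.055 0 0 0.005"

```text
time: 3.2
tcp_pos: [541.5, 240.9, 135.4]
tcp_rot: [-0.154, 1.566, 0.153]
force: [0.6, 0.0, -0.5]
width: 0.1
```

```bash
python3 -c "
from h import *
state(); im,c=look('wrist','w2'); cv2.imwrite('pics/w2b.png',cv2.resize(im,(768,576),interpolation=cv2.INTER_CUBIC))"
```

```text
t 3.2 tcp [541.5 240.9 135.4] yaw of tool y 1.766 x [-0.    -0.001 -1.   ] F [ 0.6  0.  -0.5] w 0.1 q [ 0.29  0.57  1.49 -0.    1.08  0.09]
```

View pics/w2b.png

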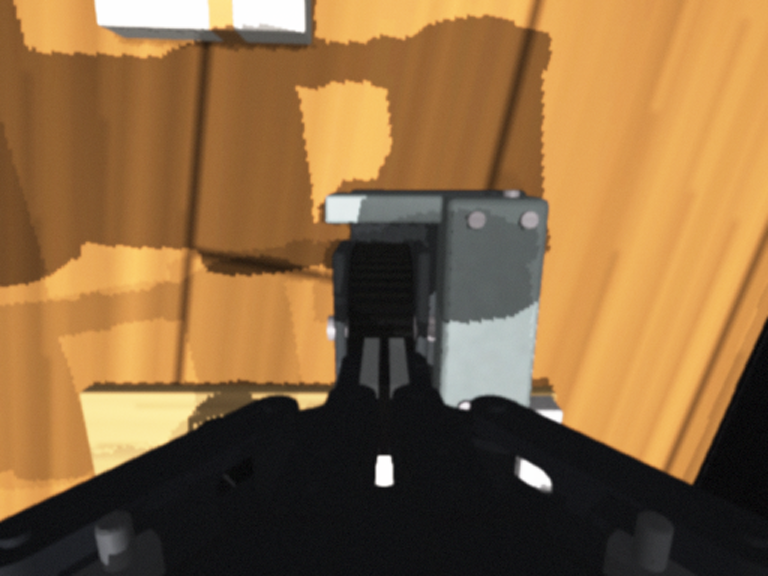

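The finger (384,340) is over the wheel (381,290). I'll feel downward in small steps.

Request:
servo_tool --pt "0 0 -0.005 0 0 0" --pt "0 0 -0.009 0 0 0" --pt "0 0 -0.01 0 0 0" --pt "0 0 -0.011 0 0 0" --pt "0 0 -0.012 0 0 0" --pt "0 0 -0.013 0 0 0" --pt "0 0 -0.013 0 0 0" --pt "0 0 -0.013 0 0 0"

```text
time: 4.25
tcp_pos: [541.8, 241.1, 123.0]
tcp_rot: [-0.154, 1.565, 0.153]
force: [-0.4, -0.3, -0.5]
width: 0.0
```

Request:
servo_tool --pt "0 0 -0.001 0 0 0" --pt "0 0 -0.002 0 0 0" --pt "0 0 -0.003 0 0 0" --pt "0 0 -0.004 0 0 0" --pt "0 0 -0.005 0 0 0" --pt "0 0 -0.005 0 0 0" --pt "0 0 -0.005 0 0 0" --pt "0 0 -0.005 0 0 0"

```text
time: 5.25
tcp_pos: [542.1, 241.2, 119.4]
tcp_rot: [-0.153, 1.563, 0.153]
force: [-1.8, -0.2, 10.2]
width: -0.1
```

Contact is at about 10 N, so the top is near z ≈ 104. I'll roll one click towards −y and then lift.

Request:
servo_tool --pt "0 0 -0.003 0 0 0" --pt "0.0007 -0.0035 -0.003 0 0 0" --pt "0.0014 -0.007 -0.003 0 0 0" --pt "0.0021 -0.0105 -0.003 0 0 0" --pt "0.0028 -0.0142 -0.003 0 0 0" --pt "0.0028 -0.0142 -0.003 0 0 0" --pt "0.0028 -0.0142 -0.003 0 0 0" --pt "0.0028 -0.0142 -0.003 0 0 0"

```text
time: 6.25
tcp_pos: [544.9, 227.3, 117.8]
tcp_rot: [-0.153, 1.562, 0.154]
force: [-3.3, -0.8, 9.4]
width: 0.0
```

```bash
python3 -c "
from h import *
state(); im,c=look('top','t3'); cv2.imwrite('pics/t3b.png',cv2.resize(im[100:250,120:300],None,fx=4,fy=4,interpolation=cv2.INTER_CUBIC))"
```

```text
t 6.25 tcp [544.9 227.3 117.8] yaw of tool y 1.7664 x [ 0.003  0.001 -1.   ] F [-3.3 -0.8  9.4] w 0.0 q [ 0.27  0.59  1.51 -0.    1.04  0.07]
```

View pics/t3b.png

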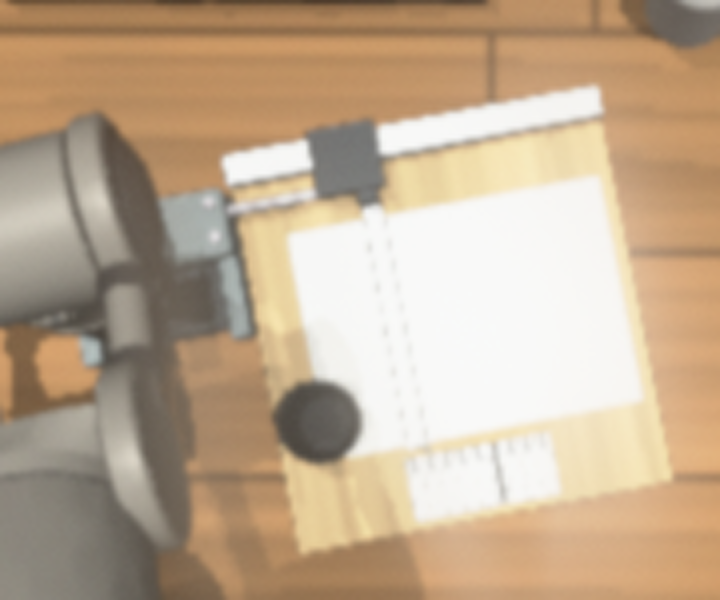

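The fence head moved about one click (crop (345,160)), and the pointer is at the second mark. I'll lift, go back and press again.

Request:
servo_tool --pt "0 0 0.006 0 0 0" --pt "0 0 0.012 0 0 0" --pt "-0.0017 0.007 0.012 0 0 0" --pt "-0.0035 0.0138 0.012 0 0 0" --pt "-0.0035 0.0138 0.011 0 0 0" --pt "-0.0035 0.0138 0.006 0 0 0" --pt "-0.0035 0.0138 0.003 0 0 0" --pt "-0.0035 0.0138 0 0 0 0"

```text
time: 7.3
tcp_pos: [541.5, 241.0, 118.4]
tcp_rot: [-0.153, 1.562, 0.154]
force: [-3.6, -0.3, 9.6]
width: -0.0
```

```bash
python3 -c "
from h import *
state()"
```

```text
t 7.3 tcp [541.5 241.  118.4] yaw of tool y 1.7662 x [ 0.004  0.001 -1.   ] F [-3.6 -0.3  9.6] w -0.0 q [ 0.29  0.59  1.51 -0.    1.04  0.09]
```

Request:
servo_tool --pt "0 0 -0.002 0 0 0" --pt "0.0007 -0.0035 -0.002 0 0 0" --pt "0.0014 -0.007 -0.002 0 0 0" --pt "0.0021 -0.0105 -0.002 0 0 0" --pt "0.0028 -0.0142 -0.002 0 0 0" --pt "0.0028 -0.0142 -0.002 0 0 0" --pt "0.0028 -0.0142 0.005 0 0 0" --pt "0.0028 -0.0142 0.012 0 0 0"

```text
time: 8.3
tcp_pos: [544.2, 226.6, 130.5]
tcp_rot: [-0.153, 1.562, 0.153]
force: [0.3, 0.4, 0.6]
width: 0.3
```

```bash
python3 -c "
from h import *
state(); im,c=look('top','t4'); cv2.imwrite('pics/t4b.png',cv2.resize(im[100:250,120:300],None,fx=4,fy=4,interpolation=cv2.INTER_CUBIC))"
```

```text
t 8.3 tcp [544.2 226.6 130.5] yaw of tool y 1.7659 x [ 0.003  0.001 -1.   ] F [0.3 0.4 0.6] w 0.3 q [ 0.26  0.57  1.5  -0.    1.06  0.07]
```

View pics/t4b.png

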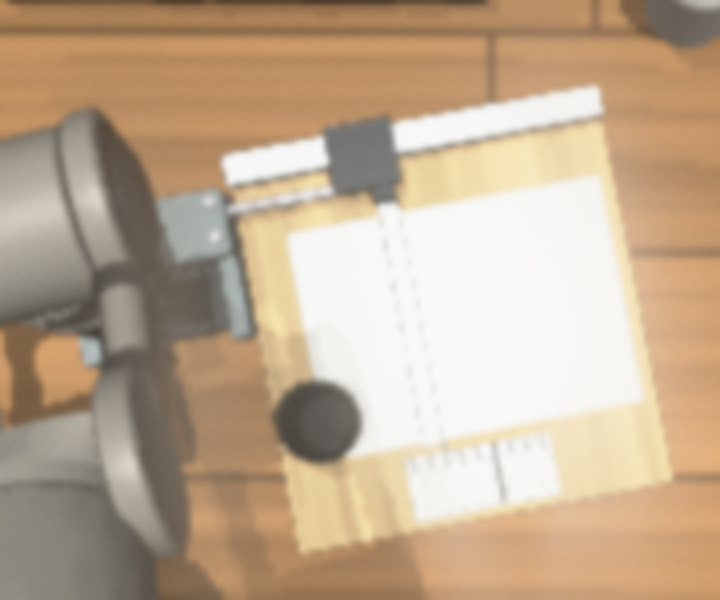

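Two clicks done: the head moved another 4 px, about 12 mm. Now the third.

Request:
servo_tool --pt "-0.0015 0.007 0 0 0 0" --pt "-0.0027 0.0144 0 0 0 0" --pt "-0.0027 0.0144 -0.003 0 0 0" --pt "-0.0027 0.0144 -0.007 0 0 0" --pt "-0.0027 0.0144 -0.009 0 0 0" --pt "-0.0027 0.0144 -0.011 0 0 0" --pt "-0.0027 0.0144 -0.0125 0 0 0" --pt "-0.0027 0.0144 -0.0125 0 0 0"

```text
time: 9.35
tcp_pos: [542.1, 241.1, 119.9]
tcp_rot: [-0.152, 1.56, 0.154]
force: [-3.3, -0.9, 7.1]
width: 0.1
```

Request:
servo_tool --pt "0 0 -0.002 0 0 0" --pt "0.0007 -0.0035 -0.002 0 0 0" --pt "0.0014 -0.007 -0.002 0 0 0" --pt "0.0021 -0.0105 -0.002 0 0 0" --pt "0.0028 -0.0142 -0.002 0 0 0" --pt "0.0028 -0.0142 -0.002 0 0 0" --pt "0.0028 -0.0142 0.005 0 0 0" --pt "0.0028 -0.0142 0.012 0 0 0"

```text
time: 10.35
tcp_pos: [545.0, 226.8, 132.2]
tcp_rot: [-0.152, 1.56, 0.154]
force: [0.7, 0.2, -0.2]
width: 0.1
```

Request:
servo_tool --pt "-0.0015 0.007 0 0 0 0" --pt "-0.0027 0.0144 0 0 0 0" --pt "-0.0027 0.0144 -0.003 0 0 0" --pt "-0.0027 0.0144 -0.007 0 0 0" --pt "-0.0027 0.0144 -0.009 0 0 0" --pt "-0.0027 0.0144 -0.011 0 0 0" --pt "-0.0027 0.0144 -0.0125 0 0 0" --pt "-0.0027 0.0144 -0.0125 0 0 0"

```text
time: 11.35
tcp_pos: [542.5, 241.1, 120.7]
tcp_rot: [-0.152, 1.559, 0.153]
force: [-3.1, -0.7, 7.8]
width: 0.0
```

```bash
python3 -c "
from h import *
state(); im,c=look('top','t5'); cv2.imwrite('pics/t5b.png',cv2.resize(im[100:250,120:300],None,fx=4,fy=4,interpolation=cv2.INTER_CUBIC))"
```

```text
t 11.35 tcp [542.5 241.1 120.7] yaw of tool y 1.7655 x [ 0.006  0.001 -1.   ] F [-3.1 -0.7  7.8] w 0.0 q [ 0.29  0.59  1.5  -0.    1.04  0.09]
```

View pics/t5b.png

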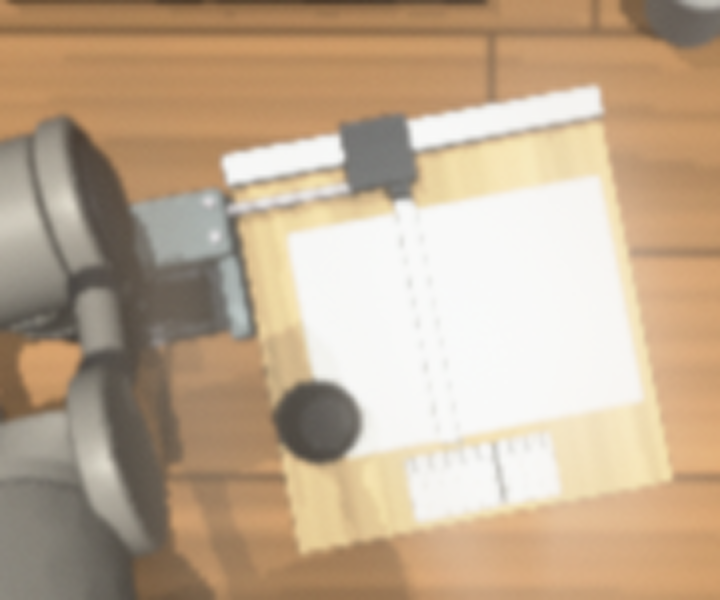

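Three clicks done (head left edge 308→325→341). Now the fourth and fifth, with slightly more press to offset the upward drift.

Request:
servo_tool --pt "0 0 -0.003 0 0 0" --pt "0.0007 -0.0035 -0.003 0 0 0" --pt "0.0014 -0.007 -0.003 0 0 0" --pt "0.0021 -0.0105 -0.003 0 0 0" --pt "0.0028 -0.0142 -0.003 0 0 0" --pt "0.0028 -0.0142 -0.003 0 0 0" --pt "0.0028 -0.0142 0.005 0 0 0" --pt "0.0028 -0.0142 0.01 0 0 0"

```text
time: 12.4
tcp_pos: [545.5, 226.8, 131.2]
tcp_rot: [-0.152, 1.558, 0.153]
force: [0.7, -0.2, 0.2]
width: -0.3
```

Request:
servo_tool --pt "-0.0015 0.007 0 0 -0.006 0" --pt "-0.003 0.0144 0 0 -0.006 0" --pt "-0.003 0.0144 -0.003 0 -0.006 0" --pt "-0.003 0.0144 -0.007 0 -0.006 0" --pt "-0.003 0.0144 -0.009 0 -0.006 0" --pt "-0.003 0.0144 -0.011 0 -0.006 0" --pt "-0.003 0.0144 -0.0125 0 -0.006 0" --pt "-0.003 0.0144 -0.0125 0 -0.006 0"

```text
time: 13.4
tcp_pos: [542.6, 241.1, 119.7]
tcp_rot: [-0.152, 1.552, 0.153]
force: [-3.8, -1.0, 8.0]
width: -0.1
```

```bash
python3 -c "
from h import *
state(); im,c=look('top','t6'); cv2.imwrite('pics/t6b.png',cv2.resize(im[100:250,120:300],None,fx=4,fy=4,interpolation=cv2.INTER_CUBIC))"
```

```text
t 13.4 tcp [542.6 241.1 119.7] yaw of tool y 1.7652 x [ 0.014  0.002 -1.   ] F [-3.8 -1.   8. ] w -0.1 q [ 0.29  0.59  1.51 -0.    1.03  0.1 ]
```

View pics/t6b.png

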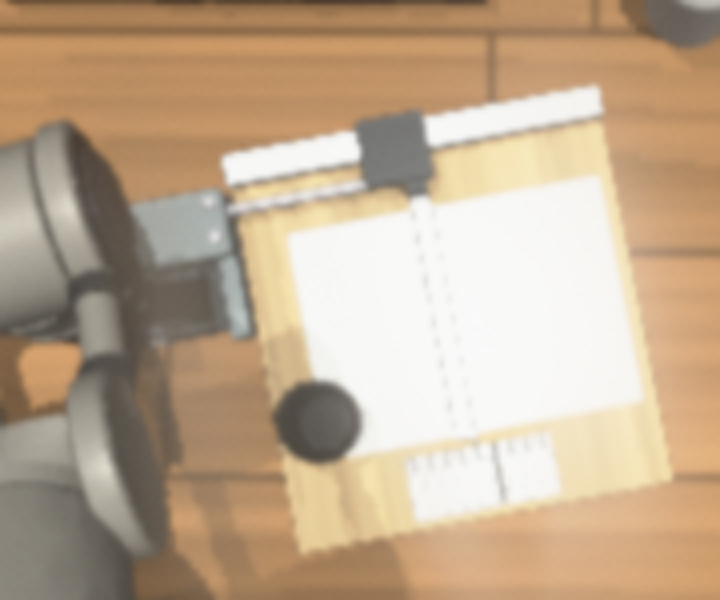

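Four done. Fifth click, then lift.

Request:
servo_tool --pt "0 0 -0.003 0 0 0" --pt "0.0007 -0.0035 -0.003 0 0 0" --pt "0.0014 -0.007 -0.003 0 0 0" --pt "0.0021 -0.0105 -0.003 0 0 0" --pt "0.0028 -0.0142 -0.003 0 0 0" --pt "0.0028 -0.0142 -0.003 0 0 0" --pt "0.0028 -0.0142 0.01 0 0 0" --pt "0.0028 -0.0142 0.04 0 0.014 0"

```text
time: 14.45
tcp_pos: [544.5, 226.6, 159.3]
tcp_rot: [-0.152, 1.569, 0.154]
force: [0.7, 0.5, 0.7]
width: 0.1
```

Request:
servo_tool --pt "0 -0.01 0.03 0 0 0" --pt "0 -0.04 0.05 0 0 0" --pt "-0.02 -0.09 0.05 0 0 0" --pt "-0.02 -0.13 0.05 0 0 0" --pt "-0.02 -0.15 0.05 0 0 0" --pt "-0.02 -0.15 0.05 0 0 0" --pt "-0.02 -0.15 0.05 0 0 0" --pt "-0.02 -0.15 0.05 0 0 0"

```text
time: 15.45
tcp_pos: [524.5, 77.4, 209.3]
tcp_rot: [-0.153, 1.569, 0.155]
force: [0.9, 1.1, 0.2]
width: -0.1
```

```bash
python3 -c "
from h import *
state(); im,c=look('top','t7'); cv2.imwrite('pics/t7b.png',cv2.resize(im[100:250,120:300],None,fx=4,fy=4,interpolation=cv2.INTER_CUBIC))
im,c=look('wrist','w7'); cv2.imwrite('pics/w7b.png',cv2.resize(im,(768,576),interpolation=cv2.INTER_CUBIC))"
```

```text
t 15.45 tcp [524.5  77.4 209.3] yaw of tool y 1.7663 x [-0.004  0.001 -1.   ] F [0.9 1.1 0.2] w -0.1 q [ 0.    0.39  1.57  0.    1.18 -0.19]
```

View pics/w7b.png

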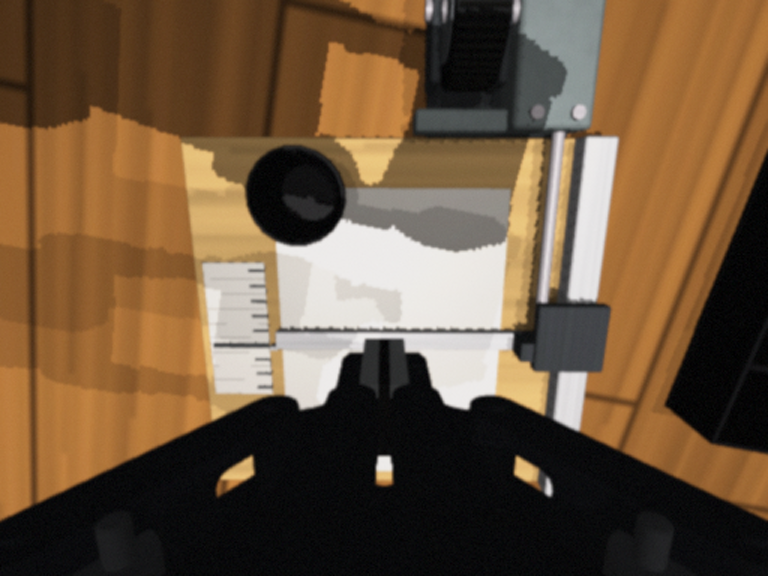

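View pics/t7b.png

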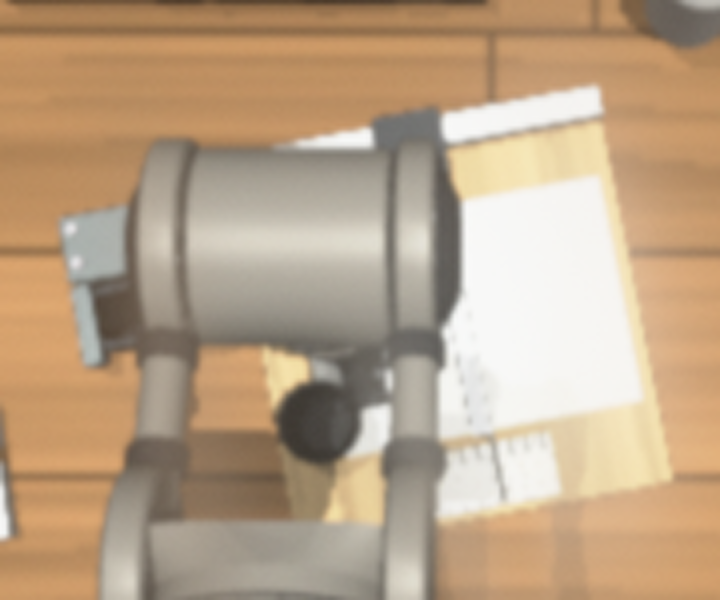

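The pointer (275,346) stands on the long mark (214–272, row 345), so the wheel is set. Now I measure the fence face and plan the grasp.

```bash
python3 - <<'E'
from h import *
d=np.load('pics/w7.npz'); c=cam('wrist',dict(tcp_pos=d['p'],tcp_rot=d['r']))
g=lambda u,v,z: onz(c,(u+.5)/1.5-.5,(v+.5)/1.5-.5,z)
NL=g(181,138,12); L2=g(412,136,12); e=L2-NL; print('NL',NL,'yaw',np.arctan2(e[1],e[0]))
a=g(271,345,12);b=g(214,345,12); print('mark',a,b,np.linalg.norm(a-b),'yaw',np.arctan2((a-b)[1],(a-b)[0]))
f1=g(276,347,20.5);f2=g(513,349,20.5);print('face',f1,f2,np.linalg.norm(f1-f2),'yaw',np.arctan2((f2-f1)[1],(f2-f1)[0]))
yaw=.196
x=np.array([np.cos(yaw),np.sin(yaw)]);y=np.array([-x[1],x[0]])
O=NL[:2]+160*x-140*y; print(O, ((a+b)/2)[:2]+130*x+15*y)
for f in (f1,f2): print([x@(f[:2]-O),y@(f[:2]-O)])
im=cv2.imread('pics/w7.png'); cv2.imwrite('pics/w7c.png',cv2.resize(im[195:260,130:400],None,fx=2.9,fy=2.9*1.6,interpolation=cv2.INTER_CUBIC))
E
```

```text
NL [367.79097569 135.99641494  12.        ] yaw 0.20429916535948678
mark [449.47389422  -5.4728196   12.        ] [405.39311737 -14.26834564  12.        ] 44.949707069061944 yaw 0.19694552956515368
face [455.09371773  -2.47663112  20.5       ] [633.97170881  31.53532023  20.5       ] 182.08280678233933 yaw 0.18789755141423026
[551.99216967  29.83653488] [552.02323714  30.15939169]
[np.float64(-101.33608508780596), np.float64(-12.823749273633096)]
[np.float64(80.7407448888616), np.float64(-14.29904971165077)]
```

View pics/w7c.png

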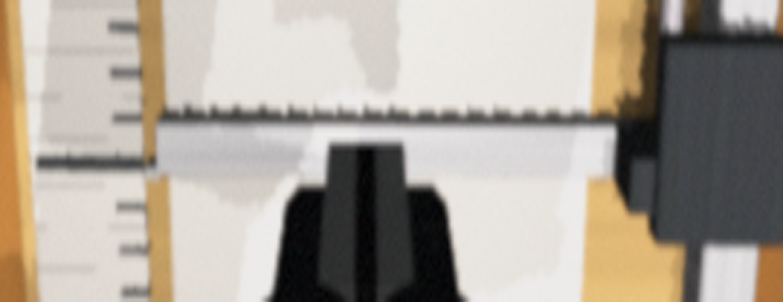

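The jig origin agrees two ways at (552,30). The fence face is at jig y ≈ −15, and its near end is at about x −101. Next I go to the straightedge, open the fingers and look.

Request:
servo_tool --pt "0 -0.03 0 0 0 -0.17" --pt "0 -0.06 0 0 0 -0.34" --pt "0 -0.1 0 0 0 -0.51" --pt "0 -0.14 0 0 0 -0.68" --pt "0 -0.18 0 0 0 -0.85" --pt "0 -0.22 0 0 0 -1.02" --pt "0 -0.26 0 0 0 -1.19" --pt "0 -0.3 0 0 0 -1.36" --fingers 0.05

```text
time: 16.55
tcp_pos: [524.7, -223.5, 209.2]
tcp_rot: [0.912, 1.375, -0.906]
force: [1.0, -0.3, -0.1]
width: 50.2
```

```bash
python3 -c "
from h import *
state()"
```

```text
t 16.55 tcp [ 524.7 -223.5  209.2] yaw of tool y 0.4015 x [ 0.     0.004 -1.   ] F [ 1.  -0.3 -0.1] w 50.2 q [-0.54  0.46  1.46  0.    1.23  0.63]
```

Request:
servo_tool --pt "0 -0.01 0 0 0 -0.17" --pt "0 -0.02 0 0 0 -0.34" --pt "0 -0.03 0 0 0 -0.51" --pt "-0.001 -0.042 0 0 0 -0.65" --pt "-0.001 -0.042 -0.02 0.004 0 -0.7" --pt "-0.001 -0.042 -0.04 0.004 0 -0.7" --pt "-0.001 -0.042 -0.06 0.004 0 -0.7" --pt "-0.001 -0.042 -0.06 0.004 0 -0.7"

```text
time: 17.55
tcp_pos: [523.1, -264.5, 147.7]
tcp_rot: [1.432, 1.06, -1.421]
force: [-0.3, -0.3, 1.2]
width: 49.8
```

```bash
python3 -c "
from h import *
state()
im,c=look('wrist','w8'); cv2.imwrite('pics/w8b.png',cv2.resize(im,(768,576),interpolation=cv2.INTER_CUBIC))
im,c=look('top','t8');"
```

```text
t 17.55 tcp [ 523.1 -264.5  147.7] yaw of tool y -0.2979 x [ 0.001  0.009 -1.   ] F [-0.3 -0.3  1.2] w 49.8 q [-0.6   0.55  1.49  0.01  1.11  1.26]
```

View pics/w8b.png

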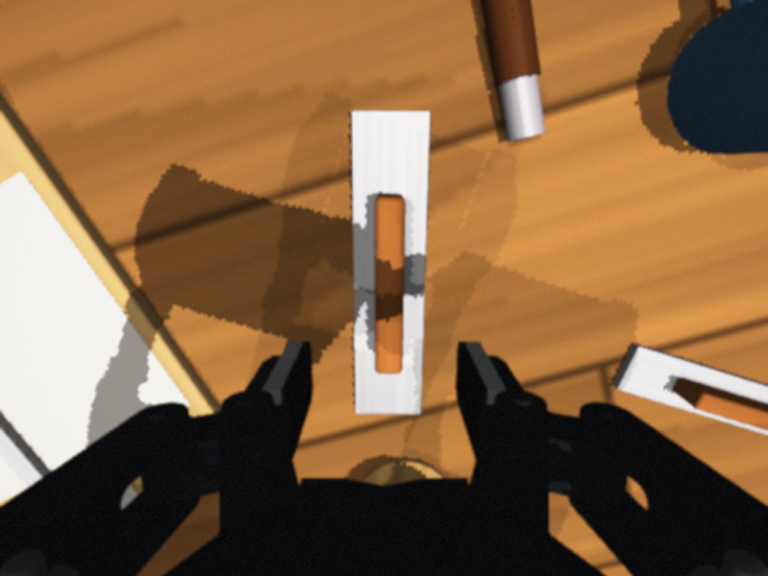

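```bash
python3 - <<'E'
from h import *
d=np.load('pics/w8.npz'); c=cam('wrist',dict(tcp_pos=d['p'],tcp_rot=d['r']))
g=lambda u,v,z: onz(c,(u+.5)/1.5-.5,(v+.5)/1.5-.5,z)
P=[g(*p,10) for p in ((351,111),(430,111),(421,414),(356,414))]
print(np.round(P,1)); C=np.mean(P,0); e=(P[0]+P[1]-P[2]-P[3])/2; print('C',C,'yaw',np.arctan2(e[1],e[0]),'L',np.linalg.norm(e),np.linalg.norm(P[0]-P[1]),np.linalg.norm(P[2]-P[3]))
Q=[g(*p,44) for p in ((377,196),(403,196),(400,373),(377,373))]; C2=np.mean(Q,0); e=(Q[0]+Q[1]-Q[2]-Q[3])/2
print('ridge',C2,np.arctan2(e[1],e[0]),np.linalg.norm(e),np.linalg.norm(Q[0]-Q[1]))
E
```

```text
[[ 621.7 -274.4   10. ]
 [ 608.7 -316.6   10. ]
 [ 427.5 -260.2   10. ]
 [ 440.  -218.4   10. ]]
C [ 524.48114082 -267.35973623   10.        ] yaw -0.30036908874963947 L 189.9549789146612 44.14067139516275 43.6294835713241
ridge [ 525.46310421 -267.46071483   44.        ] -0.3022465466646594 98.64287213415069 13.265794908360466
```

The straightedge measures 190 x 44.0 mm, centre (525,−267.4), yaw −0.301. The ridge is at crop (390,285). I'll descend and grip.

Request:
servo_tool --pt "0.002 -0.003 -0.02 -0.009 0 -0.003" --pt "0.002 -0.003 -0.04 -0.009 0 -0.003" --pt "0.002 -0.003 -0.06 -0.009 0 -0.003" --pt "0.002 -0.003 -0.08 -0.009 0 -0.003" --pt "0.002 -0.003 -0.095 -0.009 0 -0.003" --pt "0.002 -0.003 -0.108 -0.009 0 -0.003" --pt "0.002 -0.003 -0.112 -0.009 0 -0.003" --pt "0.002 -0.003 -0.112 -0.009 0 -0.003"

```text
time: 18.65
tcp_pos: [526.2, -268.4, 37.8]
tcp_rot: [1.428, 1.046, -1.424]
force: [-0.1, 0.5, -0.4]
width: 49.5
```

```bash
python3 -c "
from h import *
state()"
```

```text
t 18.65 tcp [ 526.2 -268.4   37.8] yaw of tool y -0.301 x [ 0.005 -0.003 -1.   ] F [-0.1  0.5 -0.4] w 49.5 q [-0.6   0.69  1.58  0.    0.87  1.27]
```

Request:
servo_tool --pt "0 0 0 0 0 0" --pt "0 0 0 0 0 0" --pt "0 0 0 0 0 0" --pt "0 0 0 0 0 0" --pt "0 0 0 0 0 0" --pt "0 0 0 0 0 0" --pt "0 0 0 0 0 0" --pt "0 0 0 0 0 0" --fingers 0.005 --newtons 40

```text
time: 19.65
tcp_pos: [526.6, -268.8, 38.5]
tcp_rot: [1.428, 1.045, -1.424]
force: [-0.3, -0.2, 5.8]
width: 15.2
```

```bash
python3 -c "
from h import *
state()"
```

```text
t 19.65 tcp [ 526.6 -268.8   38.5] yaw of tool y -0.301 x [ 0.006 -0.004 -1.   ] F [-0.3 -0.2  5.8] w 15.2 q [-0.6   0.69  1.58  0.    0.87  1.27]
```

The ridge is held at 15 mm width. I'll lift, and meanwhile check how far the fence's head and neck reach past the face.

Request:
servo_tool --pt "0 0 0.005 0 0 0" --pt "0 0 0.015 0 0 0" --pt "0 0 0.03 0 0 0" --pt "0 0 0.045 0 0 0" --pt "0 0 0.065 0 0 0" --pt "0 0 0.08 0 0 0" --pt "0 0 0.08 0 0 0" --pt "0 0 0.08 0 0 0"

```text
time: 20.65
tcp_pos: [526.3, -268.5, 118.0]
tcp_rot: [1.428, 1.046, -1.424]
force: [-0.6, -0.0, -2.7]
width: 15.2
```

```bash
python3 - <<'E'
from h import *
state()
look('scene','s9'); look('top','t9')
d=np.load('pics/w7.npz'); c=cam('wrist',dict(tcp_pos=d['p'],tcp_rot=d['r']))
yaw=.196
x=np.array([np.cos(yaw),np.sin(yaw)]);y=np.array([-x[1],x[0]]); O=np.array([552,30.])
for n,(u,v),zs in [('neck foot near',(513,340),(20.5,)),('neck right',(520,360),(20,30,40)),('head near-right',(536,366),(30,40,50)),('head far-right',(603,371),(30,40,50)),('near end',(276,346),(20.5,))]:
    for z in zs:
        f=onz(c,(u+.5)/1.5-.5,(v+.5)/1.5-.5,z); print(n,z,[round(x@(f[:2]-O),1),round(y@(f[:2]-O),1)])
im=cv2.imread('pics/s9.png'); cv2.imwrite('pics/s9b.png',cv2.resize(im[130:270,170:370],None,fx=4,fy=4,interpolation=cv2.INTER_CUBIC))
im=cv2.imread('pics/t9.png'); cv2.imwrite('pics/t9b.png',cv2.resize(im[100:250,170:320],None,fx=4,fy=4,interpolation=cv2.INTER_CUBIC))
E
```

```text
t 20.65 tcp [ 526.3 -268.5  118. ] yaw of tool y -0.301 x [ 0.005 -0.003 -1.   ] F [-0.6 -0.  -2.7] w 15.2 q [-0.6   0.59  1.51  0.    1.04  1.27]
neck foot near 20.5 [np.float64(80.2), np.float64(-7.4)]
neck right 20 [np.float64(87.0), np.float64(-24.1)]
neck right 30 [np.float64(83.7), np.float64(-19.7)]
neck right 40 [np.float64(80.4), np.float64(-15.2)]
head near-right 30 [np.float64(96.1), np.float64(-24.5)]
head near-right 40 [np.float64(92.4), np.float64(-19.9)]
head near-right 50 [np.float64(88.7), np.float64(-15.2)]
head far-right 30 [np.float64(146.9), np.float64(-28.5)]
head far-right 40 [np.float64(141.5), np.float64(-23.7)]
head far-right 50 [np.float64(136.1), np.float64(-18.9)]
near end 20.5 [np.float64(-101.1), np.float64(-12.7)]
```

View pics/s9b.png

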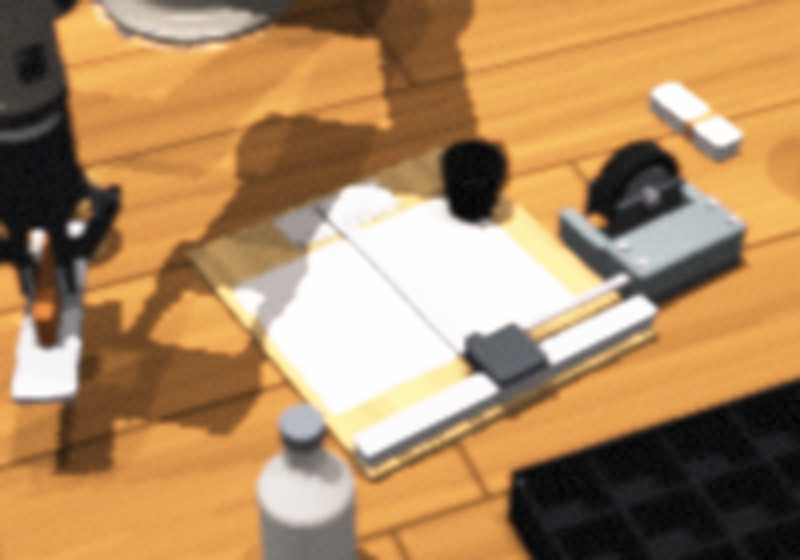

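View pics/t9b.png

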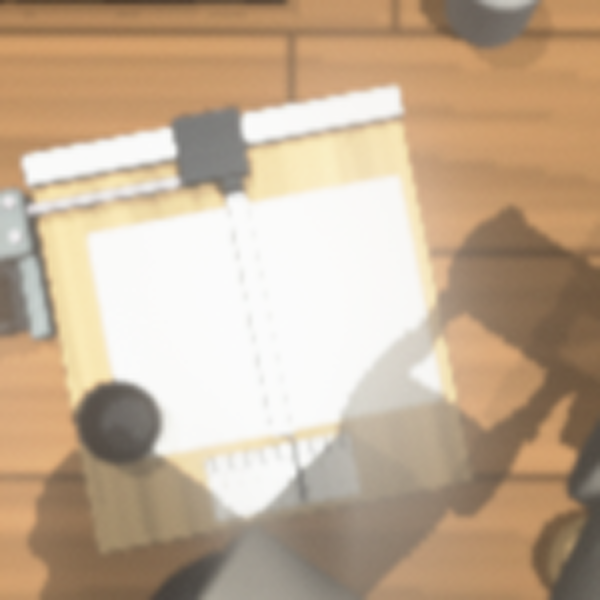

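```bash
python3 - <<'E'
from h import *
c=cam('top'); yaw=.196
x=np.array([np.cos(yaw),np.sin(yaw)]);y=np.array([-x[1],x[0]]); 
P=lambda u,v,z:onz(c,u/4+170-.4,v/4+100-.4,z)[:2]
NL=P(104,553,12);NR=P(472,480,12); O=(NL+NR)/2+160*x; print('O top',O, np.linalg.norm(NL-NR), np.arctan2(*(NL-NR)*[-1,1]))
for p,z in [((243,192),20.5),((289,434),20.5),((229,192),20.5),((272,437),20.5),((249,180),45),((292,438),12),((303,499),12),((401,88),32),((413,115),32)]:
    f=P(*p,z)-O; print(p,z,(x@f).round(1),(y@f).round(1))
E
```

```text
O top [549.02103504  30.09985736] 275.09622785293595 0.19669819347074755
(243, 192) 20.5 80.5 -12.9
(289, 434) 20.5 -100.9 -12.0
(229, 192) 20.5 82.5 -2.8
(272, 437) 20.5 -100.7 0.6
(249, 180) 45 83.9 -18.8
(292, 438) 12 -104.1 -13.6
(303, 499) 12 -149.6 -12.9
(401, 88) 32 131.9 -141.2
(413, 115) 32 110.6 -145.9
```

Request:
servo_tool --pt "0.003 0.03 0 0 0 0.06" --pt "0.006 0.07 0 0 0 0.13" --pt "0.01 0.11 0 0 0 0.2" --pt "0.014 0.15 0 0 0 0.28" --pt "0.019 0.19 0 0 0 0.36" --pt "0.024 0.23 0 0 0 0.44" --pt "0.028 0.256 0 0 0 0.497" --pt "0.028 0.256 0 0 0 0.497"

```text
time: 21.75
tcp_pos: [553.9, -10.7, 117.0]
tcp_rot: [1.063, 1.294, -1.059]
force: [0.3, -0.5, -1.6]
width: 15.2
```

```bash
python3 -c "
from h import *
state()
im,c=look('wrist','w10'); cv2.imwrite('pics/w10b.png',cv2.resize(im,(768,576),interpolation=cv2.INTER_CUBIC))"
```

```text
t 21.75 tcp [553.9 -10.7 117. ] yaw of tool y 0.1988 x [ 0.004  0.    -1.   ] F [ 0.3 -0.5 -1.6] w 15.2 q [-0.16  0.53  1.62  0.    0.98  1.21]
```

View pics/w10b.png

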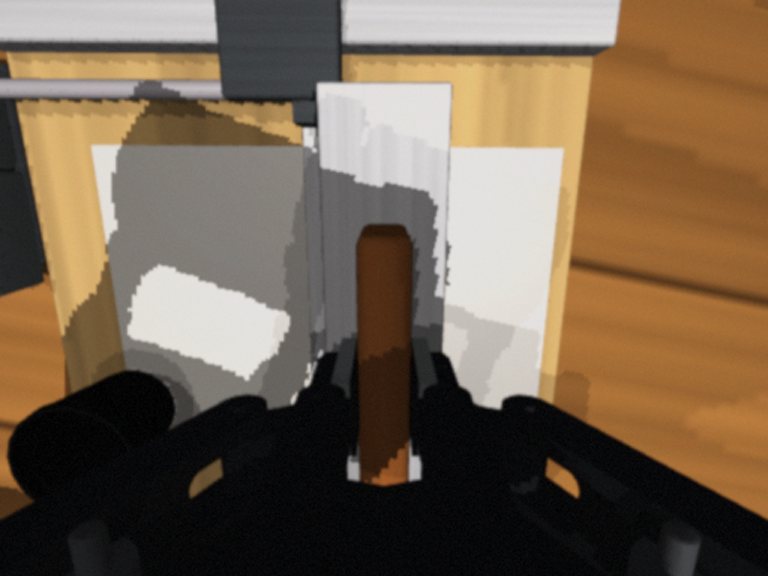

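```bash
python3 - <<'E'
from h import *
d=np.load('pics/w10.npz'); c=cam('wrist',dict(tcp_pos=d['p'],tcp_rot=d['r']))
yaw=.197
x=np.array([np.cos(yaw),np.sin(yaw)]);y=np.array([-x[1],x[0]]); O=np.array([552,30.])
for n,(u,v),zs in [('head front right low edge',(342,52),(32,45,55)),('head front bottom left',(222,97),(20,32,45)),('neck right? ',(296,124),(20.5,30)),('neck left-top',(293,100),(20.5,30)),('bar far top right',(318,128),(20.5,)),('bar left far',(303,128),(20.5,)),('bar right mid',(322,330),(20.5,)),('bar left mid',(308,330),(20.5,)),('rail right front top',(616,45),(32,)),('board right far',(592,58),(12,)),('board R near',(560,380),(12,)),('SE far left',(317,84),(88.5,)),('SE far right',(451,84),(88.5,)),('SE right mid',(447,300),(88.5,))]:
    for z in zs:
        f=onz(c,(u+.5)/1.5-.5,(v+.5)/1.5-.5,z); print(n,z,[round(float(x@(f[:2]-O)),1),round(float(y@(f[:2]-O)),1)])
im=cv2.imread('pics/w10.png'); cv2.imwrite('pics/w10c.png',cv2.resize(im[20:250,130:320],None,fx=4,fy=2.6,interpolation=cv2.INTER_CUBIC))
E
```

```text
head front right low edge 32 [109.0, -21.9]
head front right low edge 45 [105.8, -23.0]
head front right low edge 55 [103.4, -23.9]
head front bottom left 20 [92.6, 35.9]
head front bottom left 32 [90.7, 31.8]
head front bottom left 45 [88.7, 27.4]
neck right?  20.5 [80.7, 1.7]
neck right?  30 [79.7, -0.1]
neck left-top 20.5 [91.3, 2.6]
neck left-top 30 [89.9, 0.7]
bar far top right 20.5 [78.9, -8.7]
bar left far 20.5 [78.9, -1.6]
bar right mid 20.5 [-23.1, -7.2]
bar left mid 20.5 [-23.1, 0.3]
rail right front top 32 [112.0, -140.3]
board right far 12 [111.5, -139.2]
board R near 12 [-56.4, -141.5]
SE far left 88.5 [85.9, -18.5]
SE far right 88.5 [86.0, -61.7]
SE right mid 88.5 [13.5, -63.2]
```

View pics/w10c.png

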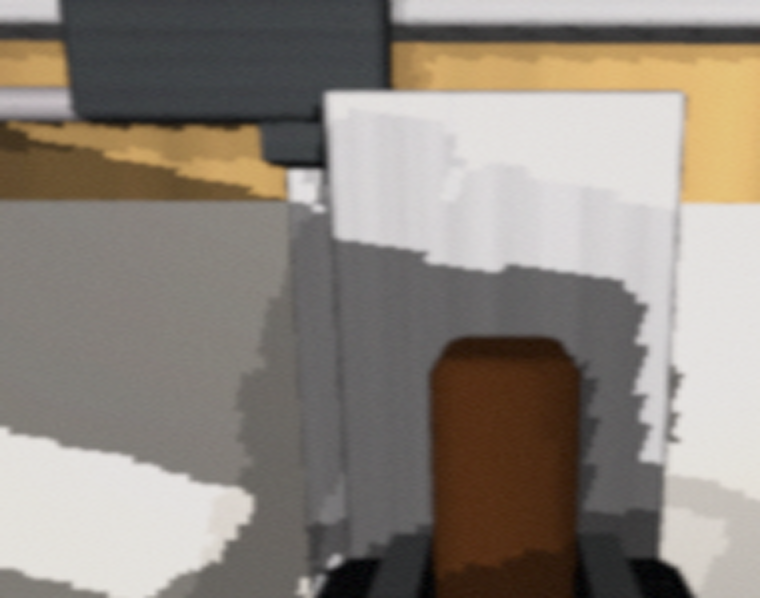

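The bar's left edge is at jig y ≈ −1, so the face is at ≈ −15. The straightedge's left edge is at ≈ −18.5. The head front is at x ≈ 89–90 and the straightedge's far end at ≈ 86–87, so it clears. I'll descend with a little more gap.

Request:
servo_tool --pt "0.0005 -0.0025 -0.01 0 0 -0.002" --pt "0.0005 -0.0025 -0.025 0 0 -0.002" --pt "0.0005 -0.0025 -0.04 0 0 -0.002" --pt "0.0005 -0.0025 -0.052 0 0 -0.002" --pt "0.0005 -0.0025 -0.06 0 0 -0.002" --pt "0.0005 -0.0025 -0.064 0 0 -0.002" --pt "0.0005 -0.0025 -0.064 0 0 -0.002" --pt "0.0005 -0.0025 -0.064 0 0 -0.002"

```text
time: 22.8
tcp_pos: [554.7, -14.4, 53.5]
tcp_rot: [1.066, 1.291, -1.061]
force: [-0.3, -0.0, -2.7]
width: 15.5
```

```bash
python3 -c "
from h import *
state()"
```

```text
t 22.8 tcp [554.7 -14.4  53.5] yaw of tool y 0.1951 x [ 0.005 -0.001 -1.   ] F [-0.3 -0.  -2.7] w 15.5 q [-0.16  0.62  1.67  0.    0.84  1.21]
```

Request:
servo_tool --pt "0 0 -0.001 0 0 0" --pt "0 0 -0.002 0 0 0" --pt "0 0 -0.003 0 0 0" --pt "0 0 -0.003 0 0 0" --pt "0 0 -0.003 0 0 0" --pt "0 0 -0.003 0 0 0" --pt "0 0 -0.003 0 0 0" --pt "0 0 -0.003 0 0 0"

```text
time: 23.8
tcp_pos: [554.8, -14.5, 50.5]
tcp_rot: [1.066, 1.291, -1.061]
force: [0.7, 0.4, -0.9]
width: 14.9
```

```bash
python3 -c "
from h import *
state()
im,c=look('wrist','w11'); cv2.imwrite('pics/w11b.png',cv2.resize(im,(768,576),interpolation=cv2.INTER_CUBIC))"
```

```text
t 23.8 tcp [554.8 -14.5  50.5] yaw of tool y 0.1951 x [ 0.005 -0.001 -1.   ] F [ 0.7  0.4 -0.9] w 14.9 q [-0.16  0.63  1.68  0.    0.83  1.21]
```

View pics/w11b.png

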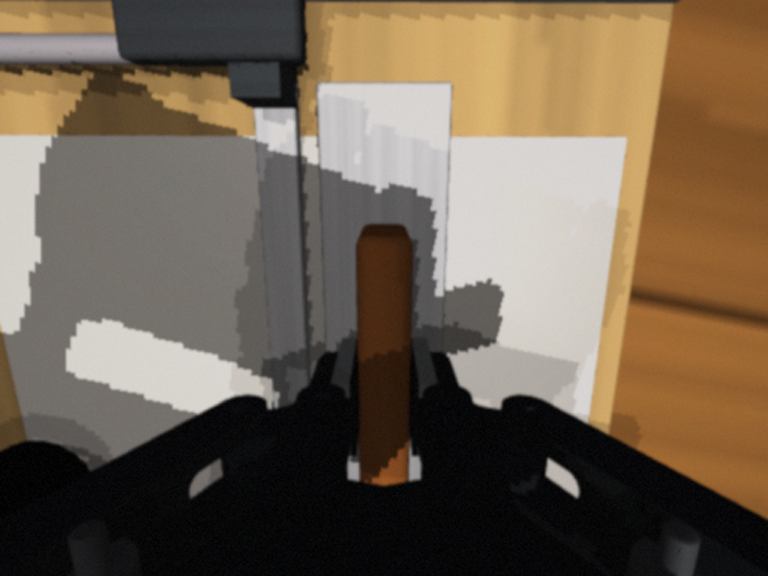

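```bash
python3 - <<'E'
from h import *
d=np.load('pics/w11.npz'); c=cam('wrist',dict(tcp_pos=d['p'],tcp_rot=d['r']))
yaw=.196
x=np.array([np.cos(yaw),np.sin(yaw)]);y=np.array([-x[1],x[0]]); O=np.array([552,30.])
for n,(u,v),zs in [('SE far left top',(318,84),(22,)),('SE left mid top',(325,320),(22,)),('face top far',(297,110),(20.5,)),('face top mid',(302,320),(20.5,)),('foot far',(303,140),(12,)),('foot mid',(309,320),(12,)),('neck front bottom',(240,103),(20.5,)),('head right bottom',(303,64),(22,32,45))]:
    for z in zs:
        f=onz(c,(u+.5)/1.5-.5,(v+.5)/1.5-.5,z); print(n,z,[round(float(x@(f[:2]-O)),1),round(float(y@(f[:2]-O)),1)])
im=cv2.imread('pics/w11.png'); cv2.imwrite('pics/w11c.png',cv2.resize(im[0:250,150:320],None,fx=4,fy=2.4,interpolation=cv2.INTER_CUBIC))
E
```

```text
SE far left top 22 [86.1, -22.9]
SE left mid top 22 [6.0, -22.4]
face top far 20.5 [78.5, -15.5]
face top mid 20.5 [5.5, -13.6]
foot far 12 [69.7, -15.5]
foot mid 12 [2.6, -14.7]
neck front bottom 20.5 [80.7, 3.2]
head right bottom 22 [92.0, -18.3]
head right bottom 32 [89.8, -20.0]
head right bottom 45 [86.9, -22.2]
```

View pics/w11c.png

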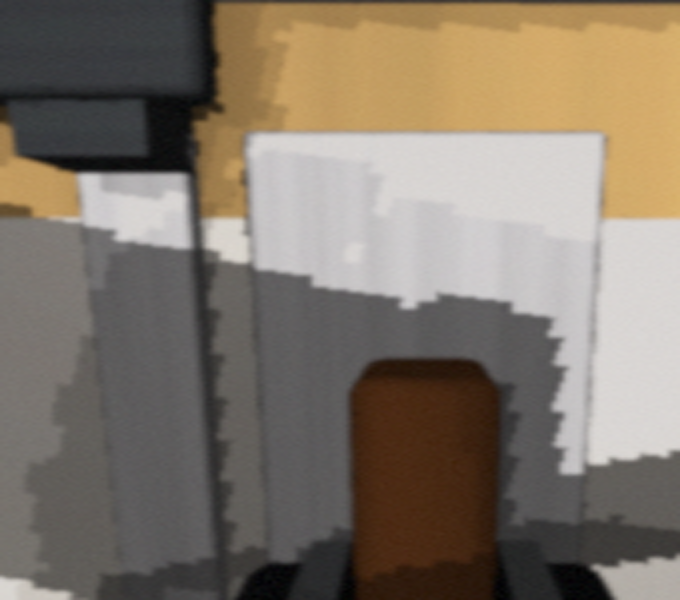

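The gap is about 7.5 mm and the fence's yaw is about 0.007 less than the straightedge's. I'll slide in most of the way and shift 1 mm nearer.

Request:
servo_tool --pt "0 0 0.0005 0 0 -0.003" --pt "-0.001 0.001 0.0005 0 0 -0.006" --pt "-0.0015 0.0025 0.0005 0 0 -0.006" --pt "-0.0018 0.0038 0.0005 0 0 -0.006" --pt "-0.002 0.0047 0.0005 0 0 -0.006" --pt "-0.0021 0.0053 0.0005 0 0 -0.006" --pt "-0.0021 0.0053 0.0005 0 0 -0.006" --pt "-0.0021 0.0053 0.0005 0 0 -0.006"

```text
time: 24.85
tcp_pos: [552.7, -9.2, 51.0]
tcp_rot: [1.07, 1.288, -1.066]
force: [0.3, 0.4, -1.7]
width: 15.4
```

```bash
python3 -c "
from h import *
state()
im,c=look('wrist','w12'); cv2.imwrite('pics/w12c.png',cv2.resize(im[0:250,150:320],None,fx=4,fy=2.4,interpolation=cv2.INTER_CUBIC))"
```

```text
t 24.85 tcp [552.7  -9.2  51. ] yaw of tool y 0.1891 x [ 0.005 -0.001 -1.   ] F [ 0.3  0.4 -1.7] w 15.4 q [-0.16  0.62  1.68  0.    0.83  1.23]
```

View pics/w12c.png

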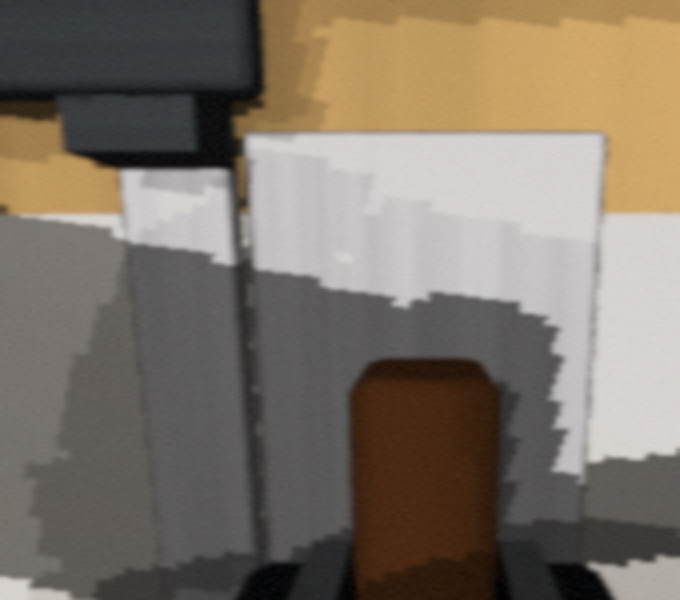

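The gap is about 1.6 mm far and 1.9 mm mid, nearly parallel. I'll creep in while watching force.

Request:
servo_tool --pt "0 0.0003 0 0 0 -0.002" --pt "-0.0001 0.0006 0 0 0 -0.003" --pt "-0.0002 0.0009 0 0 0 -0.003" --pt "-0.0002 0.0012 0 0 0 -0.003" --pt "-0.0003 0.0014 0 0 0 -0.003" --pt "-0.0003 0.0014 0 0 0 -0.003" --pt "-0.0003 0.0014 0 0 0 -0.003" --pt "-0.0003 0.0014 0 0 0 -0.003"

```text
time: 25.9
tcp_pos: [552.4, -7.8, 51.0]
tcp_rot: [1.073, 1.287, -1.068]
force: [0.7, 0.7, -1.8]
width: 14.7
```

```bash
python3 -c "
from h import *
state()
im,c=look('wrist','w13'); cv2.imwrite('pics/w13c.png',cv2.resize(im[0:250,150:320],None,fx=4,fy=2.4,interpolation=cv2.INTER_CUBIC))"
```

```text
t 25.9 tcp [552.4  -7.8  51. ] yaw of tool y 0.1861 x [ 0.005 -0.001 -1.   ] F [ 0.7  0.7 -1.8] w 14.7 q [-0.15  0.62  1.68  0.    0.83  1.23]
```

View pics/w13c.png

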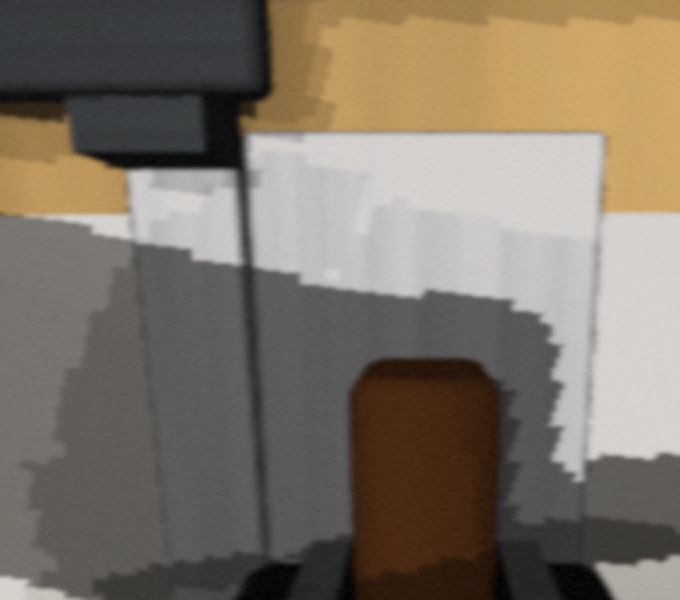

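Nearly touching. Another 0.5 mm.

Request:
servo_tool --pt "0 0.0001 0 0 0 0" --pt "0 0.0002 0 0 0 0" --pt "-0.0001 0.0003 0 0 0 0" --pt "-0.0001 0.0004 0 0 0 0" --pt "-0.0001 0.0005 0 0 0 0" --pt "-0.0001 0.0005 0 0 0 0" --pt "-0.0001 0.0005 0 0 0 0" --pt "-0.0001 0.0005 0 0 0 0"

```text
time: 26.95
tcp_pos: [552.3, -7.3, 51.0]
tcp_rot: [1.073, 1.287, -1.068]
force: [0.4, -0.8, -2.0]
width: 15.4
```

```bash
python3 -c "
from h import *
st,_,_=state(); print(st['torque'])
im,c=look('wrist','w14'); cv2.imwrite('pics/w14c.png',cv2.resize(im[30:250,170:270],None,fx=6,fy=2.7,interpolation=cv2.INTER_CUBIC))"
```

```text
t 26.95 tcp [552.3  -7.3  51. ] yaw of tool y 0.1861 x [ 0.005 -0.001 -1.   ] F [ 0.4 -0.8 -2. ] w 15.4 q [-0.15  0.62  1.68  0.    0.83  1.23]
[-0.15368161 -0.07050781  0.08177845]
```

View pics/w14c.png

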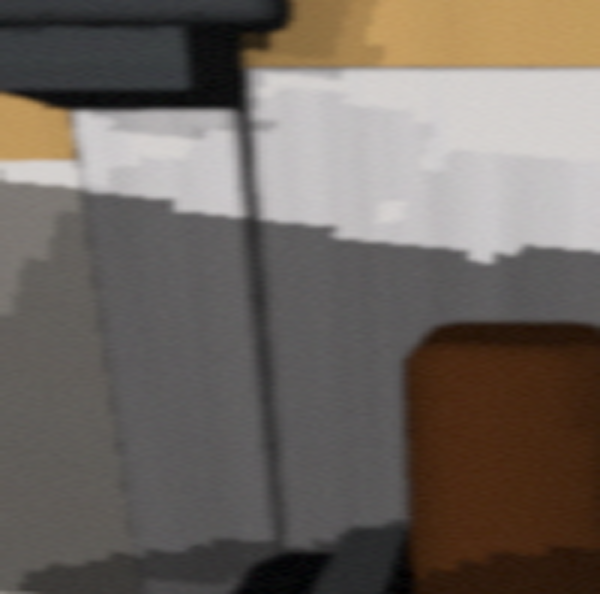

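Request:
servo_tool --pt "0 0.0001 0 0 0 0.001" --pt "0 0.0002 0 0 0 0.002" --pt "-0.0001 0.0003 0 0 0 0.002" --pt "-0.0001 0.0003 0 0 0 0.002" --pt "-0.0001 0.0003 0 0 0 0.002" --pt "-0.0001 0.0003 0 0 0 0.002" --pt "-0.0001 0.0003 0 0 0 0.002" --pt "-0.0001 0.0003 0 0 0 0.002"

```text
time: 28.0
tcp_pos: [552.3, -7.0, 51.1]
tcp_rot: [1.071, 1.288, -1.066]
force: [1.1, -0.7, -2.7]
width: 15.1
```

```bash
python3 -c "
from h import *
st,_,_=state(); print(st['torque'])
im,c=look('wrist','w15'); cv2.imwrite('pics/w15c.png',cv2.resize(im[30:250,170:270],None,fx=6,fy=2.7,interpolation=cv2.INTER_CUBIC))"
```

```text
t 28.0 tcp [552.3  -7.   51.1] yaw of tool y 0.1881 x [ 0.005 -0.001 -1.   ] F [ 1.1 -0.7 -2.7] w 15.1 q [-0.15  0.62  1.68  0.    0.83  1.23]
[-0.19510566 -0.07181928  0.12660285]
```

View pics/w15c.png

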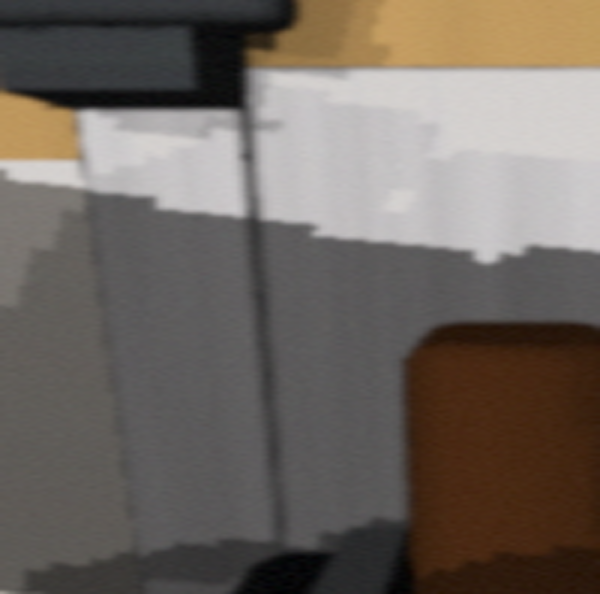

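Request:
servo_tool --pt "0 0.0001 0 0 0 0" --pt "0 0.0002 0 0 0 0" --pt "-0.0001 0.0003 0 0 0 0" --pt "-0.0001 0.0004 0 0 0 0" --pt "-0.0001 0.0004 0 0 0 0" --pt "-0.0001 0.0004 0 0 0 0" --pt "-0.0001 0.0004 0 0 0 0" --pt "-0.0001 0.0004 0 0 0 0"

```text
time: 29.05
tcp_pos: [552.2, -6.7, 51.1]
tcp_rot: [1.071, 1.288, -1.066]
force: [0.8, -2.2, -2.5]
width: 15.6
```

```bash
python3 -c "
from h import *
st,_,_=state(); print(st['torque'])
im,c=look('wrist','w16'); cv2.imwrite('pics/w16c.png',cv2.resize(im[30:250,170:270],None,fx=6,fy=2.7,interpolation=cv2.INTER_CUBIC))"
```

```text
t 29.05 tcp [552.2  -6.7  51.1] yaw of tool y 0.1881 x [ 0.005 -0.001 -1.   ] F [ 0.8 -2.2 -2.5] w 15.6 q [-0.15  0.62  1.68  0.    0.83  1.23]
[-0.36856072 -0.19880662  0.16946921]
```

View pics/w16c.png

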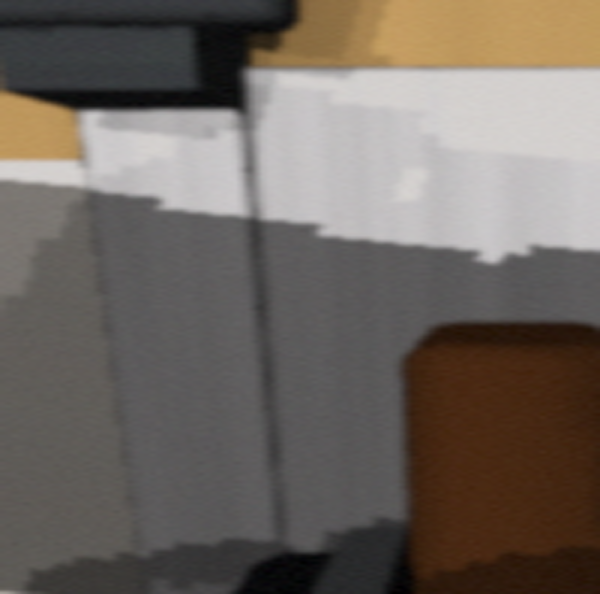

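Light contact at about 2 N with the seam closed. I'll lower to seat it, then release.

Request:
servo_tool --pt "0 0 -0.0003 0 0 0" --pt "0 0 -0.0006 0 0 0" --pt "0 0 -0.0009 0 0 0" --pt "0 0 -0.001 0 0 0" --pt "0 0 -0.001 0 0 0" --pt "0 0 -0.001 0 0 0" --pt "0 0 -0.001 0 0 0" --pt "0 0 -0.001 0 0 0"

```text
time: 30.1
tcp_pos: [552.2, -6.7, 50.5]
tcp_rot: [1.071, 1.288, -1.066]
force: [-1.8, -1.8, 5.2]
width: 15.2
```

```bash
python3 -c "
from h import *
st,_,_=state(); print(st['torque'])"
```

```text
t 30.1 tcp [552.2  -6.7  50.5] yaw of tool y 0.1881 x [ 0.005 -0.001 -1.   ] F [-1.8 -1.8  5.2] w 15.2 q [-0.15  0.62  1.68  0.    0.83  1.23]
[-0.3340119   0.30607741  0.15555566]
```

Request:
servo_tool --pt "0 0 0 0 0 0" --pt "0 0 0 0 0 0" --pt "0 0 0 0 0 0" --pt "0 0 0 0 0 0" --pt "0 0 0 0 0 0" --pt "0 0 0 0 0 0" --pt "0 0 0 0 0 0" --pt "0 0 0 0 0 0" --fingers 0.03

```text
time: 31.1
tcp_pos: [552.2, -6.7, 50.5]
tcp_rot: [1.071, 1.288, -1.066]
force: [-0.1, -0.7, -0.9]
width: 30.2
```

```bash
python3 -c "
from h import *
st,_,_=state()"
```

```text
t 31.1 tcp [552.2  -6.7  50.5] yaw of tool y 0.1881 x [ 0.005 -0.001 -1.   ] F [-0.1 -0.7 -0.9] w 30.2 q [-0.15  0.62  1.68  0.    0.83  1.23]
```

Request:
servo_tool --pt "0 0 0.005 0 0 0" --pt "0 0 0.015 0 0 0" --pt "0 0 0.03 0 0 0" --pt "0 0 0.05 0 0 0" --pt "0 0 0.075 0 0 0" --pt "0 0 0.1 0 0 0" --pt "0 0 0.12 0 0 0" --pt "0 0 0.12 0 0 0"

```text
time: 32.1
tcp_pos: [553.2, -6.8, 172.9]
tcp_rot: [1.072, 1.283, -1.064]
force: [-0.3, -0.2, -0.1]
width: 29.8
```

```bash
python3 -c "
from h import *
st,_,_=state()
im,c=look('wrist','w17'); cv2.imwrite('pics/w17b.png',cv2.resize(im,(768,576),interpolation=cv2.INTER_CUBIC))"
```

```text
t 32.1 tcp [553.2  -6.8 172.9] yaw of tool y 0.1881 x [ 0.01  -0.001 -1.   ] F [-0.3 -0.2 -0.1] w 29.8 q [-0.15  0.46  1.57  0.    1.1   1.23]
```

View pics/w17b.png

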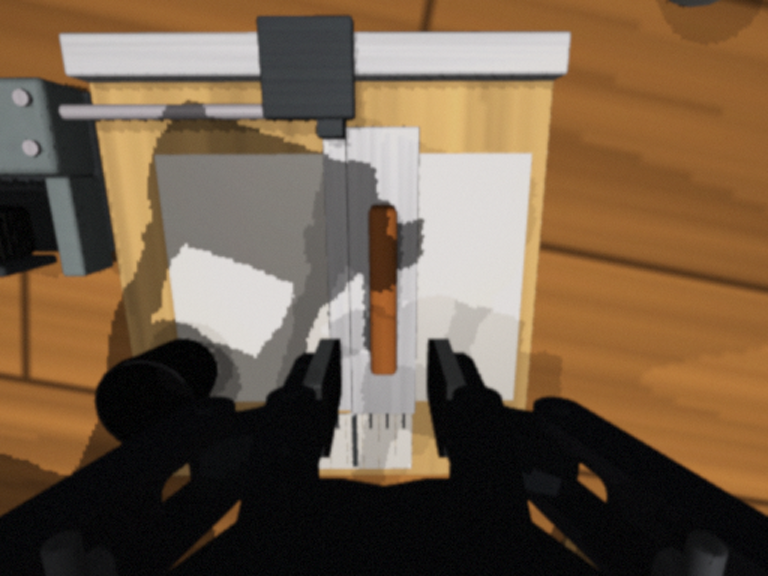

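```bash
python3 -c "
from h import *
im=cv2.imread('pics/w17.png'); cv2.imwrite('pics/w17c.png',cv2.resize(im[75:320,200:300],None,fx=5,fy=2.4,interpolation=cv2.INTER_CUBIC)); cv2.imwrite('pics/w17d.png',cv2.resize(im[255:320,205:285],None,fx=9,fy=9,interpolation=cv2.INTER_CUBIC))"
```

```text
(no output)
```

View pics/w17c.png

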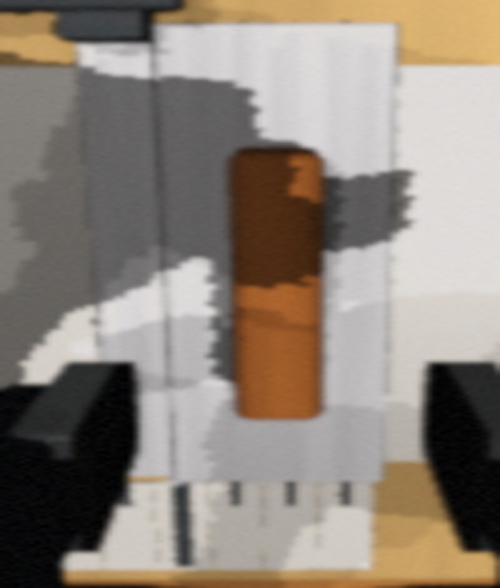

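View pics/w17d.png

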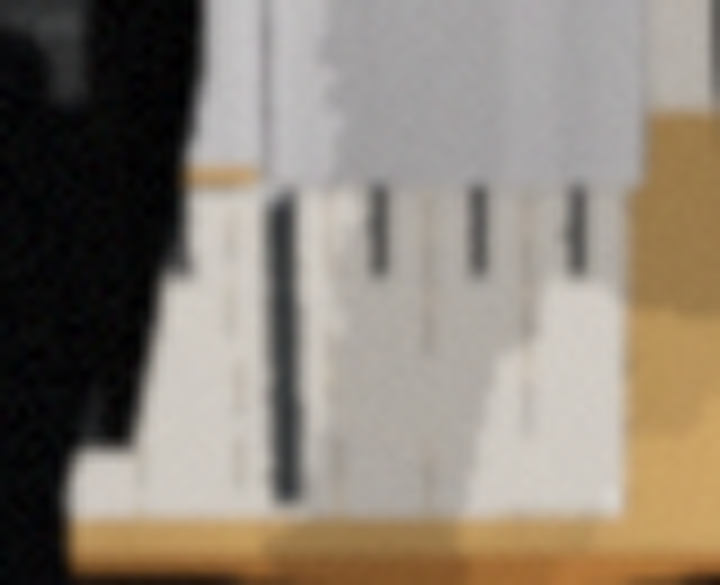

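The seam is thin and uniform, and the near ends are level within about 2 mm. I'll check the pointer once more from straight above the face.

Request:
servo_tool --pt "-0.02 0 0.01 0 0 0" --pt "-0.04 0 0.01 0 0 0" --pt "-0.06 0.001 0.01 0 0 0" --pt "-0.08 0.002 0.01 0 0 0" --pt "-0.1 0.002 0.01 0 0 0" --pt "-0.102 0.002 0.01 0 0.01 0" --pt "-0.102 0.002 0.01 0 0.01 0" --pt "-0.102 0.002 0.01 0 0.01 0"

```text
time: 33.15
tcp_pos: [451.1, -4.8, 181.3]
tcp_rot: [1.068, 1.293, -1.072]
force: [-0.4, 0.1, -0.4]
width: 30.0
```

```bash
python3 -c "
from h import *
st,_,_=state()
im,c=look('wrist','w18'); cv2.imwrite('pics/w18b.png',cv2.resize(im,(768,576),interpolation=cv2.INTER_CUBIC))"
```

```text
t 33.15 tcp [451.1  -4.8 181.3] yaw of tool y 0.1881 x [-0.002 -0.001 -1.   ] F [-0.4  0.1 -0.4] w 30.0 q [-0.18  0.28  1.82 -0.    1.04  1.2 ]
```

View pics/w18b.png

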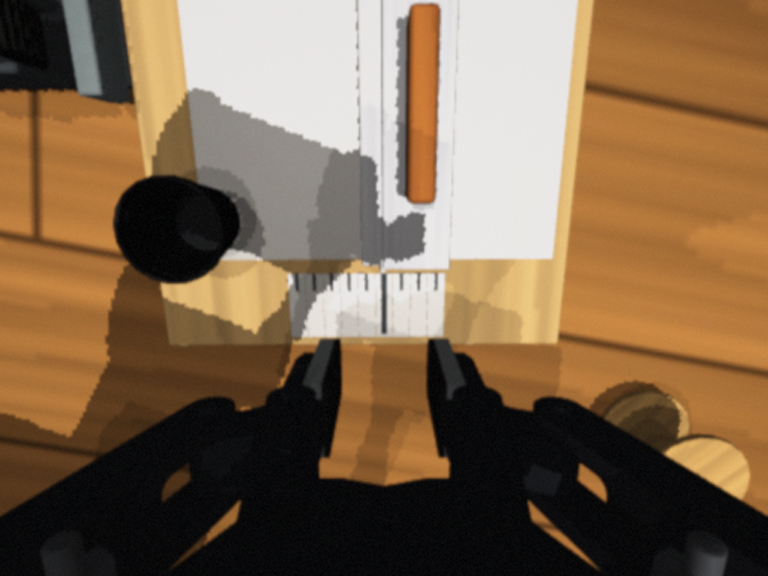

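```bash
python3 -c "
from h import *
im=cv2.imread('pics/w18.png'); cv2.imwrite('pics/w18c.png',cv2.resize(im[150:230,185:315],None,fx=6,fy=6,interpolation=cv2.INTER_CUBIC))
im,c=look('top','t18'); cv2.imwrite('pics/t18b.png',cv2.resize(im[80:280,100:420],None,fx=2.4,fy=2.4,interpolation=cv2.INTER_CUBIC))"
```

```text
(no output)
```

View pics/w18c.png

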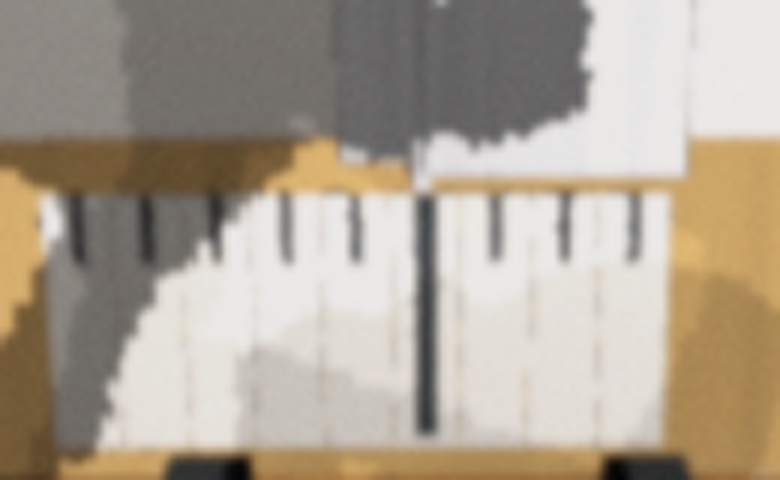

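View pics/t18b.png

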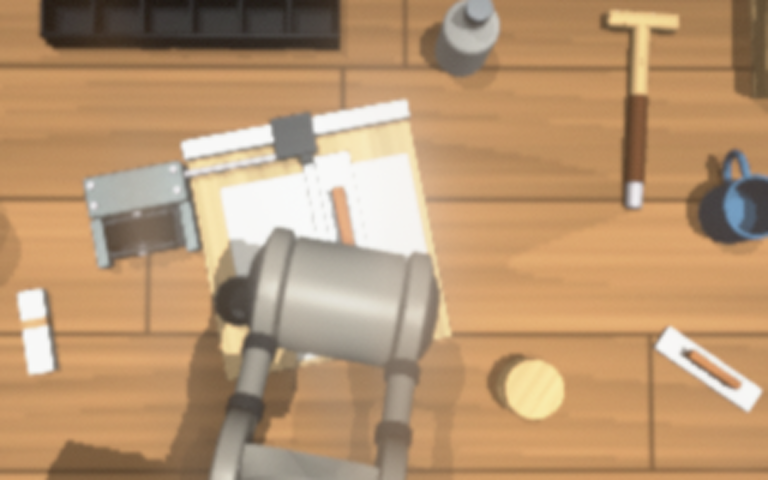

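The pointer (422,185) stands on the long mark (427,310), within about 1 mm. The near ends are level within about 3 mm, and the other things are where they were. Handing in.

```bash
python3 -c "
from h import *
state(); print(r.close_job())"
```

```text
t 33.25 tcp [450.9  -4.8 181.3] yaw of tool y 0.1881 x [-0.003 -0.001 -1.   ] F [0.  0.9 0.5] w 30.2 q [-0.18  0.28  1.82 -0.    1.04  1.2 ]
the job is handed in; nothing more can be done
None
```

The jig is set and the straightedge is in place; I handed the job in at 33 s with the arm clear.

**Wheel:** I rolled it five single clicks with a light fingertip; the readings while pressing were 7–10 N. In the last close view the fence's pointer stands on the long mark to within about 1 mm.

**Straightedge:** I took the larger white one by its ridge and laid it flat on the far side of the fence from the wheel. I slid it in until it touched at about 2 N, seated it and let go. The seam along the fence is thin and even over the length in view. It read about 5 N as I seated it.

**Ends:** The straightedge's near end sits about 2–3 mm past the fence's near end. I could not check the far end, because the fence's own end is hidden in its head.

**Other things:** Nothing else looks moved in the last top view. The arm hid part of the board in that picture, and the bench's left side (pot stack) was out of the crop I viewed.

**Disagreement:** The top and wrist cameras differed by about 3 mm on where the jig stands. I used the wrist camera for the fine placing and the force reading for the contact.

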